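# Rock a ball valve out of its tight nest

## Robot

A 6-joint arm with a two-finger parallel gripper is mounted at the origin on the work surface. World frame = base frame: x ahead of the robot, y to its left, z up, the work surface at z = 0. Lengths are in m, angles in degrees, forces in N, time in s.
With the tool pointing down it reaches from about 0.35 to 0.875 m from the base axis. Payload 4.2 kg.
Tool frame: the origin (TCP) lies between the finger pads; the fingertips stand 14 mm ahead of it and the grasp point (between the pads) lies 5 mm behind it (r.tcp_to_tips is the distance from the TCP to the fingertips, in m); y points along the fingers, x is the direction in which the jaws open and shut, and the axes are right-handed (so a half turn about y gives the same grasp; the last joint's range is limited). The gripper opens to 87 mm and grips with 3 to 60 N. Pads are 19 mm wide; open, the fingers measure 117 mm over their backs; the gripper's body (75 mm by 190 mm) begins 51 mm behind the grasp point.
Start: joints at [84.087, 22.042, 0.453, 0, -68.411, -14.817], TCP at [0.221, 0.585, 0.237] pointing down, gripper open.
Joint ranges: [-179.83, 179.83], [-69.29, 118.12], [-61.27, 80.66], [-181.25, 117.63], [-171.15, -9.14], [-177.46, 177.46]. Speed limits (degrees/s): [159.86, 159.86, 180, 180, 180, 180].

## Interface

Orientations are given as a 3x3 rotation matrix whose columns are the frame's x, y, z axes.
In Python, from station import sense, optics, ticket, r gives the robot as it stands.
- The arm moves only by the tool carry_out, never from a script. Its argument "steps" is a list that holds one entry, the list of rows, each a list of 6 numbers: the shift along the world's x, y, z in cm, then the turn, a rotation vector about the world's x, y, z in rad. A call has 1 to 20 rows; each row is the pose to reach, as a shift and turn from the pose commanded when the call began; what a row does not reach only later rows make up. A row lasts 1/8 s, in which the tool goes at most 62.5 mm and 10.7 degrees, less where a joint would pass 70% of its speed; a pose out of reach is approached as far as the arm can. A call with a gripper value outside its range is refused whole. "fingers" is the closure in counts, from 0 (fully open) to 255 (shut), set as the call begins (left out, the last holds). The fingers move at their own pace and stop on an object; the grip force is fixed at half the most. Time passes only in rows, so rows that repeat a pose let the fingers close. It gives the time, the measured TCP pose, the force and the opening at its end, in the units of the state.
- sense(): the state, without advancing time (a new reading comes with each control period).
- optics.capture(name): name is "scene" or "top" or "wrist"; returns a dict with "image" (384x512x3 uint8, red, green, blue), "fov_y" (degrees; the focal length in pixels is half the picture's height over the tangent of half this angle, whatever the lens; pixels are square), "cx", "cy" (the principal point, pixels), "rvec" (rotation vector, rad) and "tvec" (3), from world to camera coordinates, as OpenCV has them. Camera axes: x right, y down, z forward; pixel columns grow to the right and rows downward; lengths in m; the calibration is good to about 2 mm. The wrist camera is an equidistant fisheye: a pixel r from the principal point sees the ray r / f radians off the axis. A picture is of the moment at which its call begins. There is no depth.
- ticket.finish_job(): hands the job in, once; it reports no verdict.
The state is a dict: "time_s": time; "joints": joint angles; "joint_velocities": joint speeds; "effort": joint torques, N m; "tcp_pos": TCP position; "ee_rot": TCP orientation; "wrist_force": force on the tool from outside, world axes, zero at the start; "moment": the same for the moment, N m; "gripper_width": opening from 0.0 (shut) to 1.0 (fully open).
Only numpy, scipy, OpenCV 4.12 (cv2) and the standard library are available. Lean on these libraries where they do the work, as an engineer would, in place of code of your own. Each camera call takes 0.05 s, during which the arm holds its last target.

## Task

Take the loose butterfly handle off the brass valve in the nest and lay it flat on the free stretch of the narrow raised rail. Then grip the valve by its square bonnet and rock it gently end to end, under 15 degrees each way and without snatching, walking it up until the sprung cheeks let go: a straight pull would lift the pallet, which must stay down on its dock. Finish still holding the valve, level and still, about 2 cm clear above the cheeks and over the nest; leave everything else where it is.

Things in the scene. Friction and masses are not known exactly. Their poses are not given: they have to be found in the camera images.
- valve_mid (a point): Centre of the 44 mm ball of the brass valve in the nest, where bore and stem axes cross; x along the bore, z up the stem. At each end of the bore a hexagon 34 mm across flats, 22 to 40 mm out along x, two flats upright (facing +y, -y) that reach 10 mm above and below this point; its highest and lowest edges lie 20 mm above and below.
- bonnet (a point): Where to grip the valve: on its square bonnet (24 by 24 mm, faces square to x and y, from 20 to 58 mm above valve_mid), 46 mm above valve_mid; same axes. Best between the two x faces (fingers closing along x), for a firm hold in rocking; keep the fingertips above the hexagons. A 9 mm square stem stands on the bonnet, up to 72 mm above valve_mid.
- valve: The valve body, 0.45 kg give or take a fifth; origin and axes as valve_mid.
- handle_mid (a point): Centre of the steel butterfly handle slipped loosely over the valve's stem, resting on the bonnet (its nut is off). Wings along x, 110 mm overall, 22 mm wide at the tips, 10 mm thick; flat underside 5 mm below this point. Hub in the middle 32 by 32 mm, overhanging the bonnet: grip its y faces (fingers closing along y). The stem stands 4 mm proud: lift 15 mm to clear it. 60 g.
- handle: The same handle; origin under its centre, on the flat underside; same axes.
- rail_free (a point): On the top face of the raised rail, in the middle of its free stretch; x along the rail, z up. The rail is an aluminium extrusion 20 mm wide, 260 mm long, flat top 90 mm above the table. Free for 62 mm before it and 80 mm beyond it along x; a similar handle (handle_b) lies on it farther towards +x, centred 138 mm beyond this point. A handle balances on it lengthwise, wings along the rail.
- rail: The same rail on its two posts, fixed; origin on the table under its middle, x along the rail.
- nest (a point): Where valve_mid lies when the valve is seated, 59 mm above the table; fixed to the dock, x along the seated bore, z up. White printed nest: two ridges under the ball, and at each end two sprung cheeks pinching the hexagon's upright flats, 25 to 37 mm out along x. An end is pinched until it has risen 17 mm; the valve's lowest edges pass the cheeks' lips after a rise of 31 mm.
- dock: Steel plate 230 by 170 by 10 mm fixed to the table, carrying the pallet; origin on the table under the nest, x along the seated bore. Each pair of cheeks drags on its end of the valve with about 9 N (give or take 15 per cent) against moving up or down. Under the seated ends there is room to dip 8 mm, so the valve can be rocked at once about its centre.
- pallet (a joint): How far the pallet has risen off the dock (m); 0 when it lies on it. Aluminium plate 200 by 150 by 14 mm with the nest on it, 1.2 kg in all, held down only by its weight and guided by two dowels: it can only move straight up. Both pairs of cheeks dragging upward together lift it, one pair alone does not.
- handle_b: Bystander: another butterfly handle of the same shape, lying along the rail near its +x end.
- nut: Bystander: brass hexagon nut, 19 mm across flats and 8 mm high, on a corner of the pallet, beside the nest.
- valve_b: Bystander: small brass valve with its handle on, on a white block, 110 by 50 mm, 80 mm high, beyond the task's things.
- wrench: Bystander: steel wrench, 170 mm long, on the table to the right.
- caliper: Bystander: calliper, 190 mm long, on the table to the left.
- nipple: Bystander: brass pipe nipple, 30 mm thick and 44 mm high, standing beyond the task's things.
- jar: Bystander: small jar, 48 mm thick and 60 mm high, on the left.
Things that resemble listed ones, but are neither listed nor needed, are in the scene too. Leave any purple look-alike of the valve alone. What is shaped like the handle but green is not meant.

How it is judged:
By the outcome, as a careful person would: the job done as asked, in the order asked, and still so for the second after the job is handed in, while the arm keeps its last pose, push and grip.
It also fails if it takes over 58 s, if anything falls off the work surface, if the arm or the gripper's body presses on something with over 40 N, if the wrist force passes 120 N, or if a joint passes its speed limit or range.

## Working session

There is one attempt and no reset: what is moved stays moved. The work goes in short steps, Python scripts to look and compute and a tool call to move; the robot and the scene stay as the last step left them, time stands still between calls to the robot, and variables do not carry over. Pictures are saved under pics/ and viewed, and the job is handed in when it is done.

Besides the shell and the picture viewer there is one more tool, called after ">>>" in YAML: its name, and indented under it one key for each argument. carry_out: Moves the arm, as the interface text tells. Its arguments: {"type":"object","properties":{"steps":{"type":"array","items":{"type":"array","items":{"type":"array","items":{"type":"number"}}}},"fingers":{"type":"number"}},"required":["steps"]}

```bash
ls; mkdir -p pics
python3 - <<'E'
from station import sense, optics, ticket, r
import cv2
s=sense()
for k,v in s.items(): print(k,v)
print(r.tcp_to_tips)
for n in ["scene","top","wrist"]:
    c=optics.capture(n)
    cv2.imwrite(f"pics/{n}0.png",c["image"][:,:,::-1])
    print(n,c["fov_y"],c["cx"],c["cy"],c["rvec"],c["tvec"])
E
```

```text
pics
time_s 0.0
joints [ 8.40888501e+01  2.20890099e+01  3.80429437e-01 -2.95452151e-02
 -6.84103063e+01 -1.48157097e+01]
joint_velocities [ 0.04933994 -0.0410408  -0.09312703 -0.00448609  0.13826939  0.06166708]
effort [-1.02629660e-03 -3.90660810e+01  1.87400919e+01  4.21975359e+00
  1.09536221e-02 -2.03362583e-04]
tcp_pos [0.22098106 0.58402353 0.23548101]
ee_rot [[-3.54090516e-01 -6.90621970e-04  9.35210901e-01]
 [-9.35208734e-01 -2.01450414e-03 -3.54091183e-01]
 [ 2.12852938e-03 -9.99997732e-01  6.74411118e-05]]
wrist_force [-0.44998801  0.42223949 -0.03433388]
moment [-0.0388922   0.07174537 -0.01089205]
gripper_width 1.0030399758543358
0.014
scene 46.949618543930306 261.79079174578266 188.59253527705616 [ 1.90545923  1.37911572 -0.67240405] [-0.18855432 -0.23913817  1.80775209]
top 51.67078777572817 253.65146019324123 194.77190917191695 [ 2.11523447 -2.1269948   0.20030122] [0.02285464 0.56071183 1.2013996 ]
wrist 65.70646984690485 259.11136964911185 190.91375829737595 [-1.67313412  2.42185123  0.36967278] [ 0.62314808 -0.03501673  0.39368623]
```

View pictures.

View pics/scene0.png

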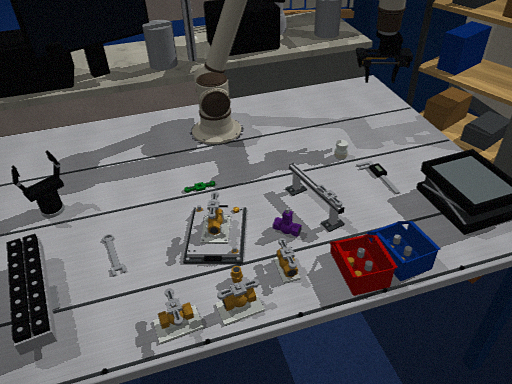

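View pics/top0.png

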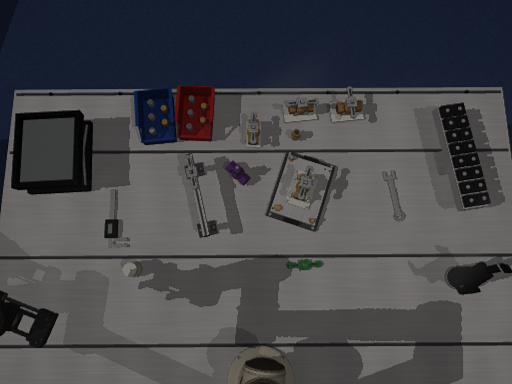

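View pics/wrist0.png

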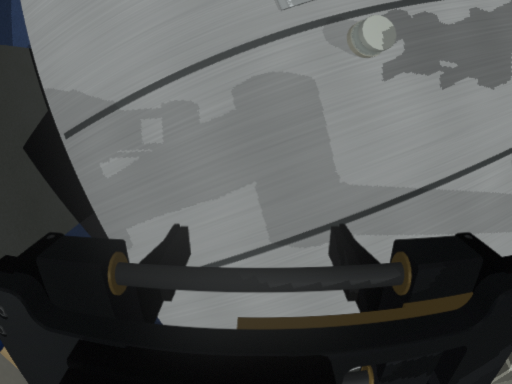

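The scene view shows the dock with the valve at about (215,220) and the rail from (293,168) to (340,205). In the top view the dock is at about (302,190) and the rail runs from (190,157) to (207,232). Next I'll enlarge both areas.

```bash
cat > h.py <<'E'
import numpy as np, cv2
from station import sense, optics, ticket, r
def cam(n):
    c=optics.capture(n); c['n']=n
    c['R']=cv2.Rodrigues(np.array(c['rvec'],float))[0]; c['t']=np.array(c['tvec'],float)
    c['f']=192/np.tan(np.radians(c['fov_y']/2)); c['C']=-c['R'].T@c['t']
    return c
def ray(c,u,v):
    a=np.array([u-c['cx'],v-c['cy']])/c['f']
    if c['n']=='wrist':
        th=np.linalg.norm(a); d=np.r_[np.sin(th)*a/max(th,1e-9),np.cos(th)]
    else: d=np.r_[a,1]
    d=c['R'].T@d; return d/np.linalg.norm(d)
def onz(c,u,v,z):
    d=ray(c,u,v); return c['C']+d*(z-c['C'][2])/d[2]
def proj(c,p):
    q=c['R']@np.array(p,float)+c['t']
    if c['n']=='wrist':
        rr=np.hypot(q[0],q[1]); th=np.arctan2(rr,q[2]); return c['f']*th*q[:2]/max(rr,1e-9)+[c['cx'],c['cy']]
    return c['f']*q[:2]/q[2]+[c['cx'],c['cy']]
def crop(c,u0,v0,u1,v1,k,name):
    im=c['image'][v0:v1,u0:u1,::-1]
    cv2.imwrite('pics/'+name,cv2.resize(im,None,fx=k,fy=k,interpolation=cv2.INTER_CUBIC))
E
python3 - <<'E'
from h import *
c=cam('top'); crop(c,180,140,340,240,5,'t1.png')
print(c['C'], onz(c,302,188,.0), onz(c,185,157,.09),onz(c,207,232,.09))
c=cam('scene'); crop(c,170,160,350,270,4,'s1.png')
E
```

```text
[0.3240752  0.0185084  1.28565695] [ 0.59300484 -0.1404255   0.        ] [0.67536743 0.23385194 0.09      ] [0.44024908 0.16104993 0.09      ]
```

View pics/t1.png

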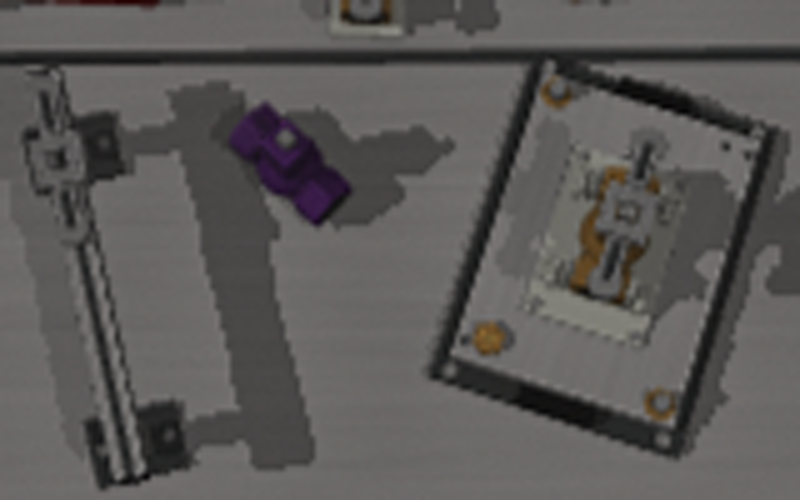

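View pics/s1.png

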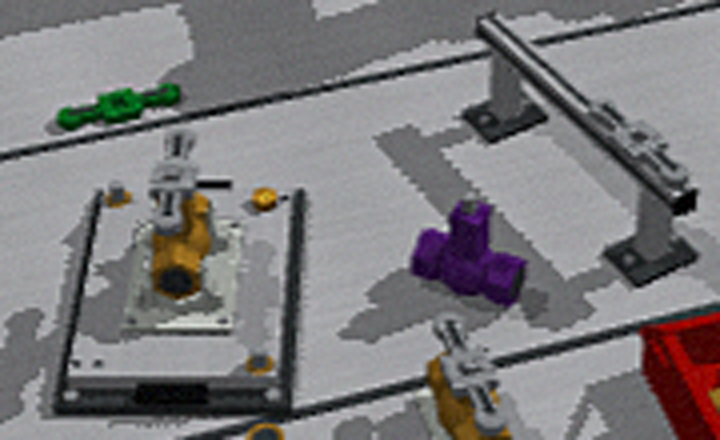

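In the top crop the handle hub is at about (628,210), handle_b at (58,158), the near rail end at (127,482), and the dock corners are clear. Now I'll turn these into world positions.

Run:
```python
from h import *
c=cam('top'); f=lambda u,v,z: onz(c,180+(u+.5)/5-.5,140+(v+.5)/5-.5,z)
hub=f(628,210,.131); print('stemtop',hub)
hb=f(58,158,.100); print('hb',hb)
e=f(127,482,.09); print('rail near end',e, (hb-e), np.linalg.norm((hb-e)[:2]), np.degrees(np.arctan2(*(hb-e)[[1,0]])))
cs=[f(u,v,.01) for u,v in [(543,58),(772,128),(680,455),(432,375)]]
for p in cs: print(p)
print('c',np.mean(cs,0))
for a,b in [(3,0),(2,1)]: d=cs[b]-cs[a]; print(np.linalg.norm(d),np.degrees(np.arctan2(d[1],d[0])))
w=cam('wrist'); print('wristcam',w['C'],w['R'][2])
```

```text
stemtop [ 0.58505084 -0.13432809  0.131     ]
hb [0.62692918 0.2117031  0.1       ]
rail near end [0.4282344 0.1668702 0.09     ] [0.19869478 0.04483289 0.01      ] 0.20368996796519465 12.715117693462293
[ 0.71695069 -0.09659571  0.01      ]
[ 0.66766748 -0.24765726  0.01      ]
[ 0.4505906  -0.17898256  0.01      ]
[ 0.50343247 -0.01992326  0.01      ]
c [ 0.58466031 -0.1357897   0.01      ]
0.22686712360103936 -19.752752230048657
0.22768088444094256 -17.555351657555658
wristcam [0.29991472 0.5540371  0.38506786] [-0.28114329  0.10485217 -0.95392058]
```

>>> carry_out:
  steps:
    - [[1, -2, 0.5, 0, 0, 0], [3, -6, 1, 0, 0, 0], [5.5, -10.8, 2, 0, 0, 0], [8, -15.8, 3, 0, 0, 0], [10.5, -20.8, 3, 0, 0, 0], [13, -25.8, 3, 0, 0, 0], [15.5, -30.8, 3, 0, 0, 0.01], [18, -35.8, 3, 0, 0, 0.01], [20.5, -40.8, 3, 0, 0, 0.02], [23, -45.8, 3, 0, 0, 0.02], [25.5, -50.8, 3, 0, 0, 0.03], [28, -55.8, 3, 0, 0, 0.03], [30.5, -60.8, 3, 0, 0, 0.035], [33, -65.6, 3, 0, 0, 0.035], [35, -69.5, 3, 0, 0, 0.035], [36.2, -71.5, 3, 0, 0, 0.035], [36.4, -71.9, 3, 0, 0, 0.035], [36.4, -71.9, 3, 0, 0, 0.035], [36.4, -71.9, 3, 0, 0, 0.035]]

```text
time_s: 2.72
tcp_pos: [0.5847, -0.1338, 0.267]
ee_rot: [[-0.32, 0.0, 0.947], [-0.947, 0.0, -0.32], [-0.0, -1.0, 0.0]]
wrist_force: [0.4, 0.0, 0.2]
gripper_width: 0.996
```

Run:
```python
from h import *
s=sense(); print(s['time_s'],s['joints'],s['tcp_pos'],s['ee_rot'],s['wrist_force'])
c=cam('wrist'); cv2.imwrite('pics/w2.png',c['image'][:,:,::-1]); crop(c,150,60,400,260,3,'w2c.png')
c=cam('scene'); crop(c,130,120,350,270,3,'s2.png')
```

```text
2.725 [ 2.55985920e+00  1.84762356e+01 -4.61428101e-01 -7.10077906e-03
 -7.10372509e+01  6.87743861e+01] [ 0.58467245 -0.13378594  0.26701097] [[-3.20084863e-01  4.32152828e-04  9.47388776e-01]
 [-9.47388837e-01  1.36643836e-04 -3.20084946e-01]
 [-2.67780451e-04 -9.99999897e-01  3.65679141e-04]] [0.39384915 0.03658525 0.16535762]
```

View pics/w2.png

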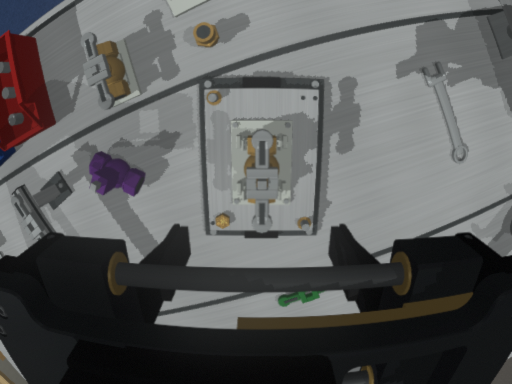

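View pics/w2c.png

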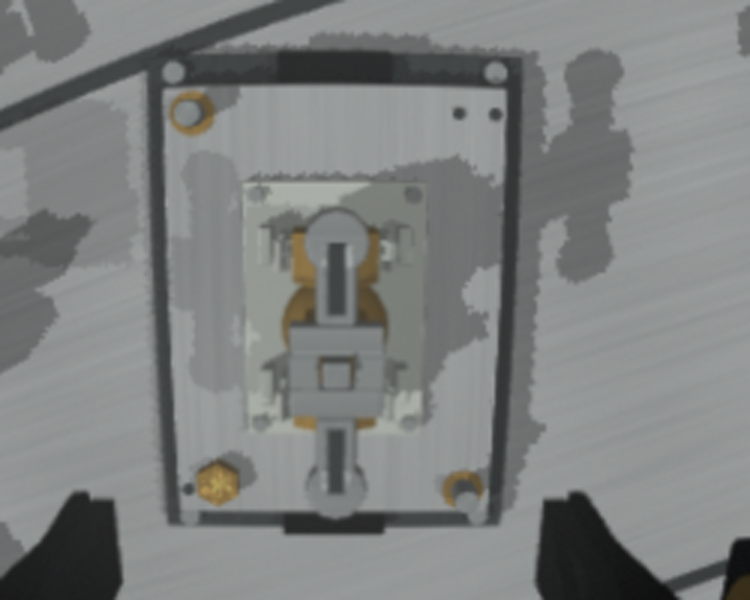

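View pics/s2.png

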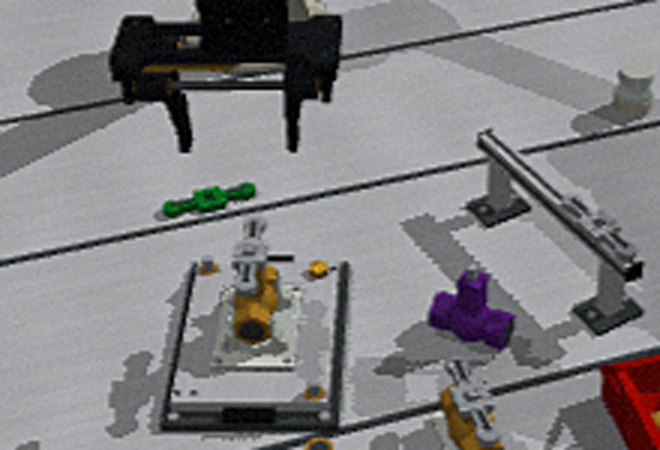

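The wrist crop shows the handle wings at (337,238) and (336,484) and the stem at (337,373), all in line. The nut is at (218,482).

Run:
```python
from h import *
c=cam('wrist'); f=lambda u,v,z: onz(c,150+(u+.5)/3-.5,60+(v+.5)/3-.5,z)
print('stem',f(337,373,.131)); a=f(337,238,.127);b=f(336,484,.127);d=a-b
print('wings',a,b,(a+b)/2,np.linalg.norm(d),np.degrees(np.arctan2(d[1],d[0])))
for z in(.125,.127): print('hub L/R edges',f(290,345,z),f(384,345,z))
h=f(290,340,.127)-f(384,340,.127);print(np.linalg.norm(h))
cs=[f(u,v,.01) for u,v in [(150,62),(520,62),(497,524),(168,524)]]
for p in cs: print(p)
print('c',np.mean(cs,0))
for a,b in [(3,0),(2,1)]: d=cs[a]-cs[b]; print(np.linalg.norm(d),np.degrees(np.arctan2(-d[1],-d[0])))
t=cam('top'); print(proj(t,[.5847,-.1335,.131]))
```

```text
stem [ 0.58563896 -0.13786223  0.131     ]
wings [ 0.62789877 -0.15202935  0.127     ] [ 0.5461046  -0.12435482  0.127     ] [ 0.58700168 -0.13819209  0.127     ] 0.0863490998210271 -18.692918884787055
hub L/R edges [ 0.59834072 -0.12548649  0.125     ] [ 0.58824447 -0.15548889  0.125     ]
hub L/R edges [ 0.59879603 -0.12573264  0.127     ] [ 0.58876919 -0.15552877  0.127     ]
0.03139017546210475
[ 0.7181195  -0.09455327  0.01      ]
[ 0.66505434 -0.2531073   0.01      ]
[ 0.45017734 -0.18004922  0.01      ]
[ 0.50383035 -0.02112136  0.01      ]
c [ 0.58429538 -0.13720779  0.01      ]
0.2265217098054163 -18.915395988607713
0.22695728142846722 -18.77800976871592
[304.92588946 181.71633123]
```

>>> carry_out:
  steps:
    - [[0.09, -0.34, -2, 0, 0, 0], [0.09, -0.34, -5, 0, 0, 0], [0.09, -0.34, -8, 0, 0, 0], [0.09, -0.34, -10, 0, 0, 0], [0.09, -0.34, -12, 0, 0, 0], [0.09, -0.34, -13.5, 0, 0, 0], [0.09, -0.34, -14.3, 0, 0, 0], [0.09, -0.34, -14.8, 0, 0, 0], [0.09, -0.34, -14.8, 0, 0, 0]]
  fingers: 100

```text
time_s: 4.05
tcp_pos: [0.5862, -0.1379, 0.1187]
ee_rot: [[-0.321, 0.0, 0.947], [-0.947, -0.0, -0.321], [0.0, -1.0, 0.0]]
wrist_force: [0.1, 0.1, -0.9]
gripper_width: 0.612
```

Run:
```python
from h import *
s=sense(); print(s['time_s'],s['tcp_pos'],s['wrist_force'],s['gripper_width'])
c=cam('wrist'); crop(c,130,60,390,260,3,'w3.png')
c=cam('scene'); crop(c,160,140,280,270,5,'s3.png')
```

```text
4.05 [ 0.58621487 -0.13787188  0.11865704] [ 0.11267724  0.13167511 -0.94836201] 0.6116565024774671
```

View pics/w3.png

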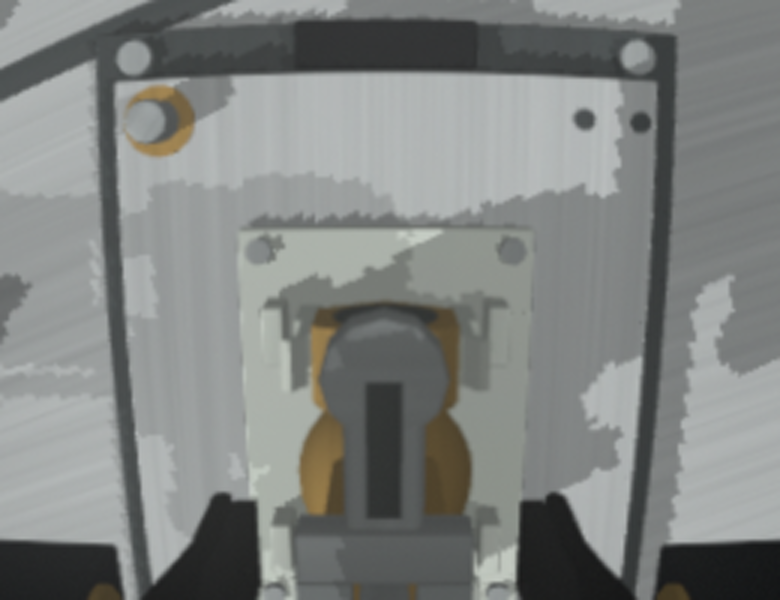

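View pics/s3.png

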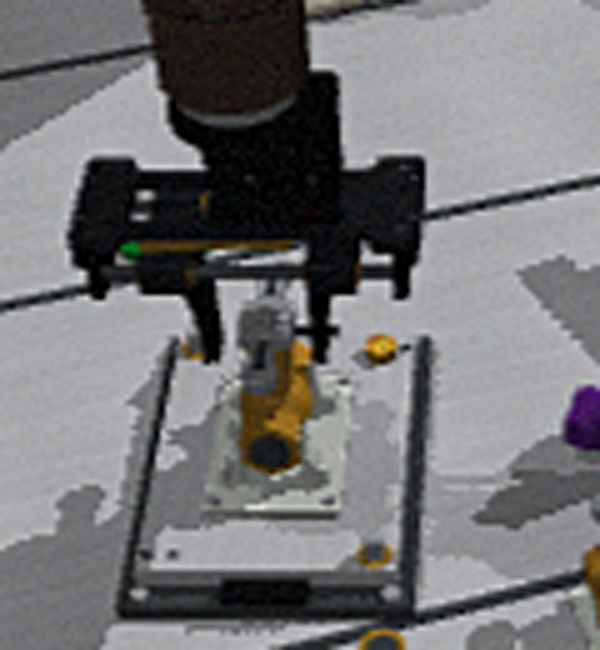

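The fingers straddle the hub symmetrically in the wrist view: the finger edges at (258) and (518) and the hub edges at (298) and (472) have nearly the same midpoint. Closing now.

>>> carry_out:
  steps:
    - [[0, 0, 0, 0, 0, 0], [0, 0, 0, 0, 0, 0], [0, 0, 0, 0, 0, 0], [0, 0, 0, 0, 0, 0], [0, 0, 0, 0, 0, 0], [0, 0, 0, 0, 0, 0]]
  fingers: 255

```text
time_s: 4.9
tcp_pos: [0.5862, -0.1379, 0.1187]
ee_rot: [[-0.321, 0.0, 0.947], [-0.947, -0.0, -0.321], [-0.0, -1.0, 0.0]]
wrist_force: [0.0, 0.6, 1.8]
gripper_width: 0.365
```

>>> carry_out:
  steps:
    - [[0, 0, 0.3, 0, 0, 0], [0, 0, 0.8, 0, 0, 0], [0, 0, 1.5, 0, 0, 0], [0, 0, 2.5, 0, 0, 0], [0, 0, 4, 0, 0, 0], [0, 0, 6, 0, 0, 0], [0, 0, 8, 0, 0, 0], [0, 0, 9, 0, 0, 0], [0, 0, 9, 0, 0, 0], [0, 0, 9, 0, 0, 0]]

```text
time_s: 6.15
tcp_pos: [0.5856, -0.1378, 0.2078]
ee_rot: [[-0.321, -0.002, 0.947], [-0.947, 0.0, -0.321], [0.0, -1.0, -0.002]]
wrist_force: [0.5, 0.1, -2.0]
gripper_width: 0.36
```

Run:
```python
from h import *
s=sense(); print(s['time_s'],s['tcp_pos'],s['wrist_force'],s['gripper_width'])
c=cam('wrist'); cv2.imwrite('pics/w4.png',c['image'][:,:,::-1]); crop(c,130,60,390,260,3,'w4c.png')
c=cam('scene'); crop(c,160,120,280,250,5,'s4.png')
c=cam('top'); crop(c,180,140,340,240,5,'t4.png')
```

```text
6.15 [ 0.58556022 -0.13776451  0.20777834] [ 0.47426371  0.10627251 -1.97330808] 0.3604535639399286
```

View pics/w4c.png

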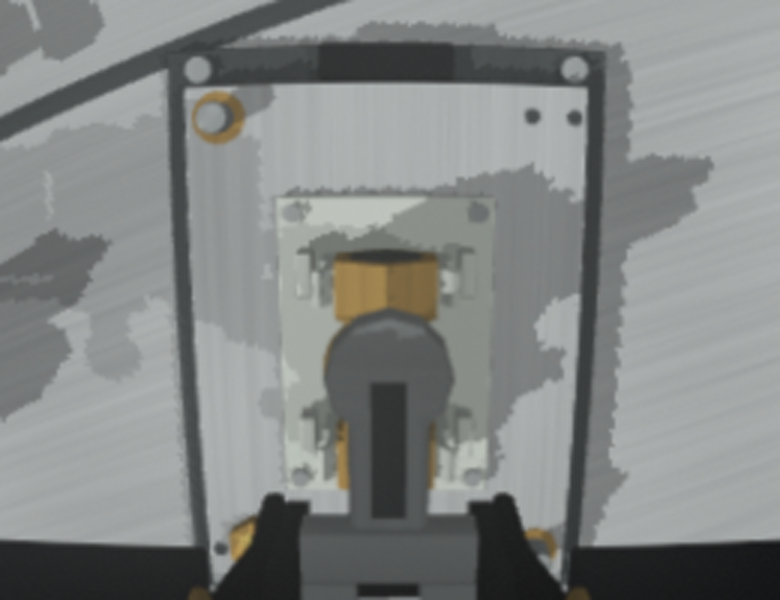

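View pics/s4.png

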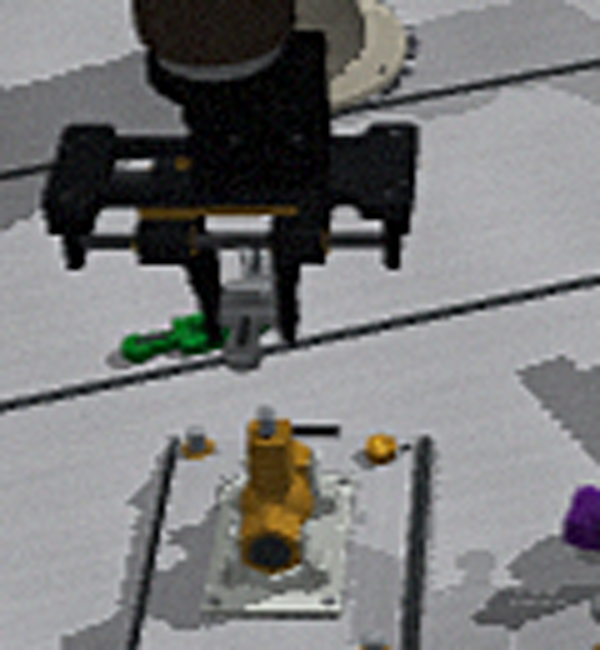

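View pics/t4.png

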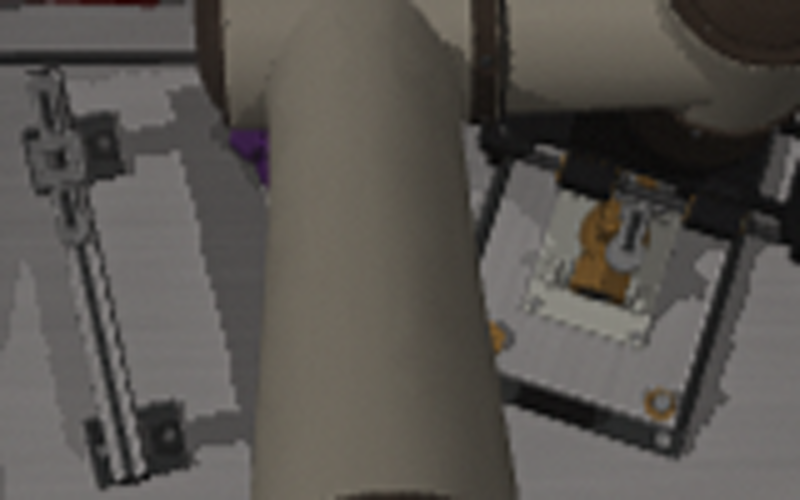

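>>> carry_out:
  steps:
    - [[-0.2, 0.8, 0, 0, 0, 0], [-0.8, 2.5, 0, 0, 0, 0.04], [-1.6, 5.3, 0, 0, 0, 0.1], [-2.5, 8.5, 0, 0, 0, 0.15], [-3.5, 11.8, 0, 0, 0, 0.2], [-4.5, 15, 0, 0, 0, 0.26], [-5.5, 18.3, 0, 0, 0, 0.32], [-6.5, 21.6, 0, 0, 0, 0.38], [-7.5, 25, 0, 0, 0, 0.43], [-8.5, 28.2, 0, 0, 0, 0.49], [-9.2, 30.5, 0, 0, 0, 0.53], [-9.5, 31.5, 0, 0, 0, 0.548], [-9.6, 31.9, 0, 0, 0, 0.548], [-9.6, 31.9, 0, 0, 0, 0.548], [-9.6, 31.9, 0, 0, 0, 0.548]]

```text
time_s: 8.18
tcp_pos: [0.4902, 0.1805, 0.2085]
ee_rot: [[0.218, -0.0, 0.976], [-0.976, -0.0, 0.218], [0.0, -1.0, -0.0]]
wrist_force: [-0.5, -0.0, -0.9]
gripper_width: 0.36
```

Run:
```python
from h import *
s=sense(); print(s['time_s'],s['tcp_pos'],s['ee_rot'],s['wrist_force'],s['gripper_width'])
c=cam('wrist'); cv2.imwrite('pics/w5.png',c['image'][:,:,::-1]); crop(c,130,60,390,260,3,'w5c.png')
c=cam('scene'); crop(c,250,110,390,240,5,'s5.png')
c=cam('top'); crop(c,160,140,320,240,5,'t5.png')
```

```text
8.175 [0.49019811 0.18052188 0.20851946] [[ 2.18417498e-01 -1.31185364e-04  9.75855409e-01]
 [-9.75855414e-01 -1.21404580e-04  2.18417482e-01]
 [ 8.98201388e-05 -9.99999984e-01 -1.54534833e-04]] [-0.53923854 -0.02233883 -0.86392435] 0.36046240198587115
```

View pics/w5c.png

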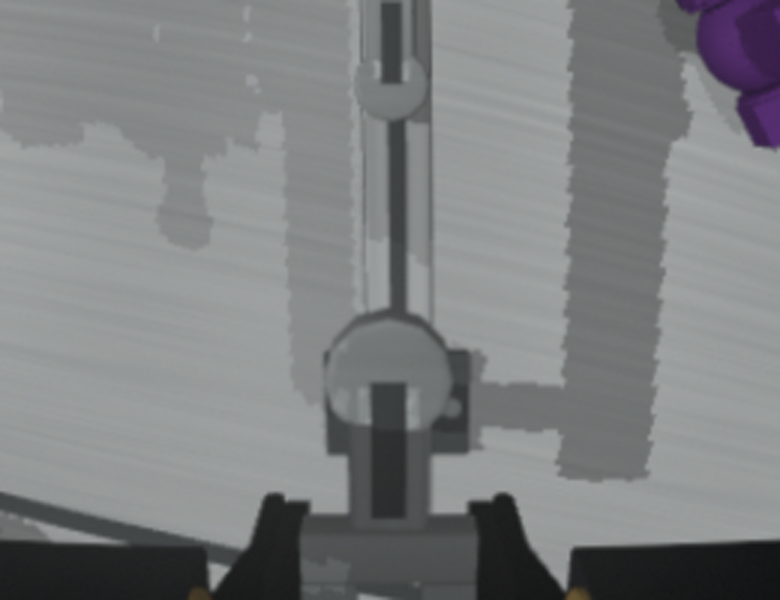

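View pics/s5.png

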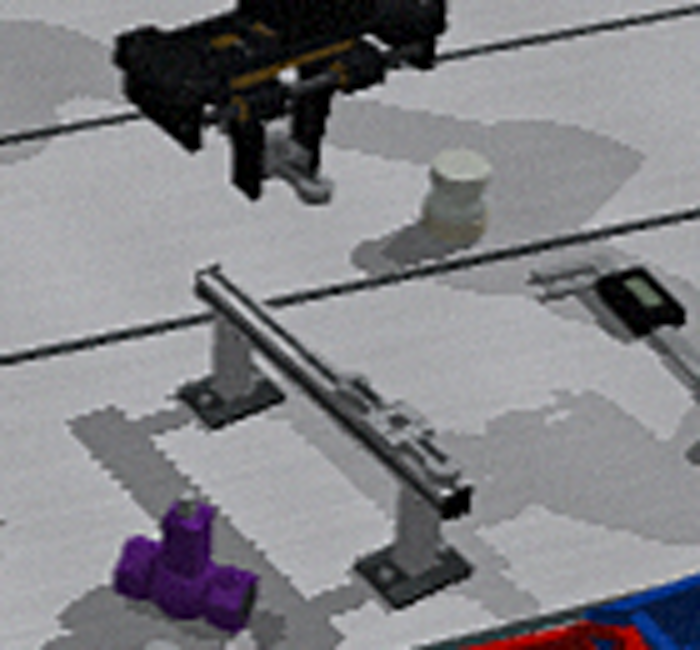

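View pics/t5.png

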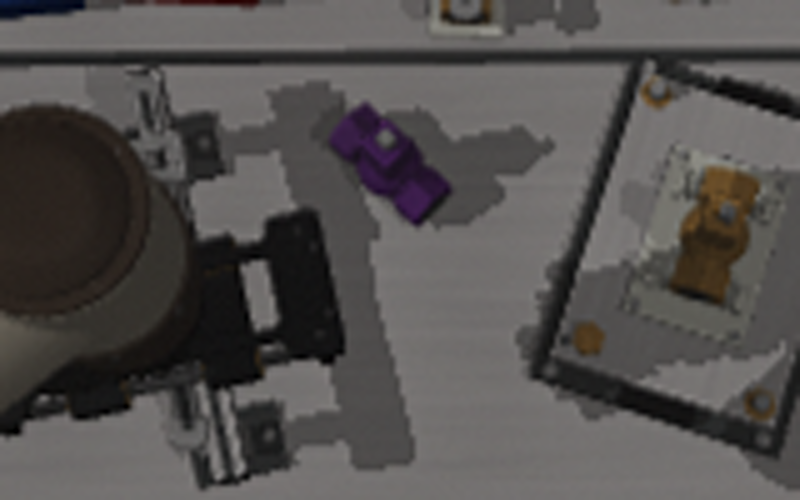

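The wrist crop shows the rail slot running from (397,130) to (399,300), with handle_b's near tip at (391,120). The held handle's wing tip centre is at (390,372).

Run:
```python
from h import *
c=cam('wrist'); f=lambda u,v,z: onz(c,130+(u+.5)/3-.5,60+(v+.5)/3-.5,z)
im=cv2.cvtColor(c['image'],cv2.COLOR_RGB2GRAY).astype(int)
for v in (104,112,120,128,136,144,152,160): print(v, im[v,246:280])
a=f(397,130,.09);b=f(399,300,.09);d=a-b;print(a,b,np.degrees(np.arctan2(d[1],d[0])))
print('hb near tip',f(391,121,.095))
R=sense()['ee_rot'];T=sense()['tcp_pos']
print('held tip in tool', R.T@(f(389,312,.2085)-T), R.T@(f(389,425,.2085)-T))
```

```text
104 [140 154 155 152 134 124 134 136 136 140 142 141 132 104  72  67  66  66
  70 101 129 139 141 141 140 136 130 100 138 150 152 153 154 154]
112 [140 150 156 156 146 116 135 136 135 138 142 141 132 104  72  67  67  66
  70  99 128 138 141 141 139 137 131 112 139 152 152 154 153 154]
120 [137 145 154 155 145 117 136 136 136 137 140 140 134 108  72  66  66  66
  70  98 127 138 140 140 139 136 130 113 138 154 156 155 155 155]
128 [135 139 150 150 138 118 141 137 135 137 140 141 138 117  75  66  67  65
  70  97 127 138 140 141 140 137 130 112 132 149 152 152 153 152]
136 [138 142 153 154 143 128 143 137 136 137 140 140 138 116  74  67  67  67
  69  96 126 138 140 140 140 136 129 112 129 150 152 152 152 152]
144 [136 141 151 152 146 140 152 154 154 155 158 159 157 133  86  74  74  73
  75  94 125 143 142 140 139 136 129 111 128 151 153 152 153 152]
152 [139 144 155 155 147 134 140 154 154 155 158 159 157 136  92  75  73  72
  75  96 134 157 159 159 158 156 146 123 127 150 153 153 153 153]
160 [139 145 154 156 154 139 130 152 154 155 157 158 156 136  92  74  73  73
  75  96 134 156 159 159 159 156 147 124 128 155 158 158 158 157]
[0.57047224 0.19442966 0.09      ] [0.5201893 0.1824248 0.09     ] 13.427783345376897
hb near tip [0.5727078  0.19677041 0.095     ]
held tip in tool [1.55847721e-03 4.64476036e-06 5.15979971e-02] [1.57315356e-03 6.74627528e-06 3.11760361e-02]
```

>>> carry_out:
  steps:
    - [[0.1, -0.3, -1, 0, 0, 0], [0.1, -0.3, -3, 0, 0, 0], [0.1, -0.3, -5, 0, 0, 0], [0.1, -0.3, -7, 0, 0, 0], [0.1, -0.3, -8.5, 0, 0, 0], [0.1, -0.3, -9.6, 0, 0, 0], [0.1, -0.3, -10.2, 0, 0, 0], [0.1, -0.3, -10.4, 0, 0, 0], [0.1, -0.3, -10.4, 0, 0, 0]]

```text
time_s: 9.5
tcp_pos: [0.4913, 0.1783, 0.1049]
ee_rot: [[0.22, 0.001, 0.976], [-0.976, 0.0, 0.22], [-0.0, -1.0, 0.001]]
wrist_force: [-0.1, 0.4, -0.7]
gripper_width: 0.363
```

Run:
```python
from h import *
s=sense(); print(s['time_s'],s['tcp_pos'],s['wrist_force'],s['gripper_width'])
c=cam('wrist'); crop(c,130,60,390,260,3,'w6c.png')
c=cam('scene'); crop(c,270,150,360,240,7,'s6.png')
```

```text
9.5 [0.49134371 0.17829594 0.10488132] [-0.07756458  0.44015712 -0.68817451] 0.36325903674625737
```

View pics/w6c.png

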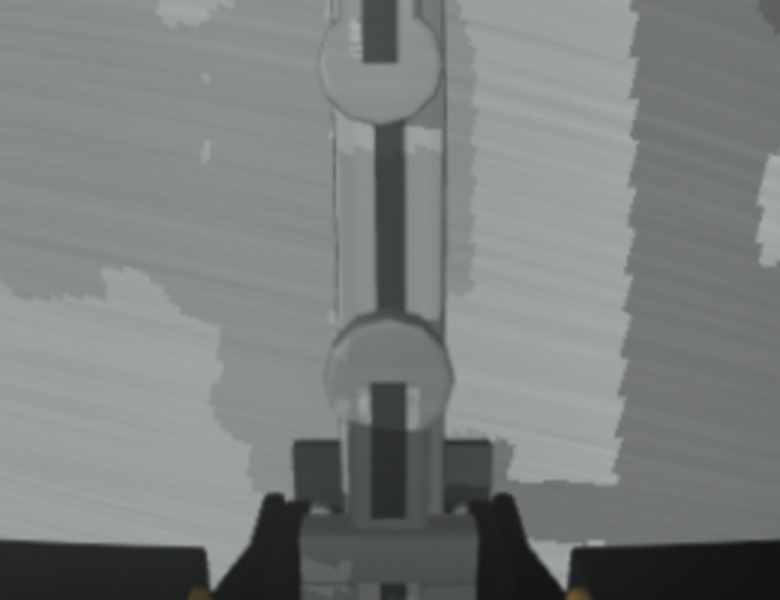

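View pics/s6.png

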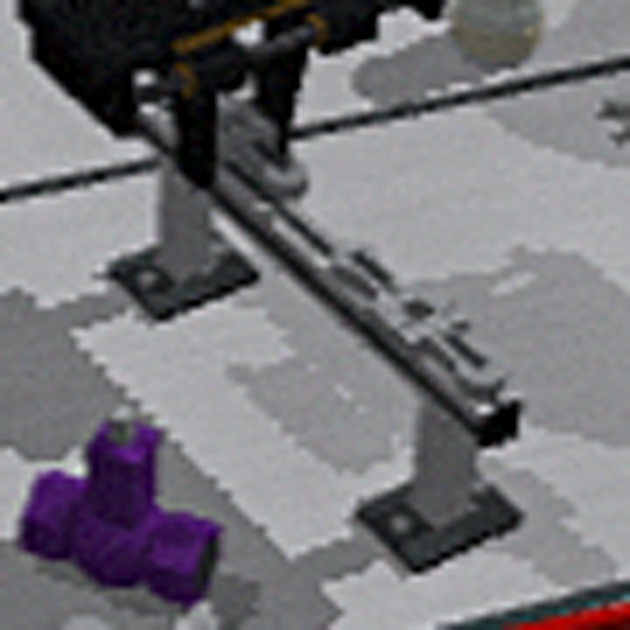

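The slot at (390,250) lines up with the held wing's centre at (389,372). I'll lower it the rest of the way.

>>> carry_out:
  steps:
    - [[0, 0, -0.4, 0, 0, 0], [0, 0, -0.8, 0, 0, 0], [0, 0, -1.05, 0, 0, 0], [0, 0, -1.15, 0, 0, 0], [0, 0, -1.22, 0, 0, 0], [0, 0, -1.27, 0, 0, 0], [0, 0, -1.27, 0, 0, 0]]

```text
time_s: 10.48
tcp_pos: [0.4911, 0.1781, 0.0919]
ee_rot: [[0.219, 0.0, 0.976], [-0.976, 0.0, 0.219], [0.0, -1.0, 0.0]]
wrist_force: [-0.4, 0.1, -0.8]
gripper_width: 0.363
```

>>> carry_out:
  steps:
    - [[0, 0, -0.03, 0, 0, 0], [0, 0, -0.06, 0, 0, 0], [0, 0, -0.06, 0, 0, 0]]

```text
time_s: 10.85
tcp_pos: [0.4912, 0.1782, 0.0917]
ee_rot: [[0.22, 0.0, 0.976], [-0.976, 0.0, 0.22], [-0.0, -1.0, 0.0]]
wrist_force: [-1.9, 0.0, 4.1]
gripper_width: 0.361
```

Contact is about 4 N. Opening gently.

>>> carry_out:
  steps:
    - [[0, 0, 0, 0, 0, 0], [0, 0, 0, 0, 0, 0], [0, 0, 0, 0, 0, 0], [0, 0, 0, 0, 0, 0]]
  fingers: 110

```text
time_s: 11.35
tcp_pos: [0.4911, 0.1781, 0.0911]
ee_rot: [[0.219, -0.0, 0.976], [-0.976, -0.0, 0.219], [0.0, -1.0, -0.0]]
wrist_force: [0.4, -0.0, -0.2]
gripper_width: 0.564
```

>>> carry_out:
  steps:
    - [[0, 0, 0.5, 0, 0, 0], [0, 0, 1.5, 0, 0, 0], [0, 0, 3, 0, 0, 0], [0, 0, 5, 0, 0, 0], [0, 0, 7.5, 0, 0, 0], [0, 0, 9.5, 0, 0, 0], [0, 0, 10.5, 0, 0, 0], [0, 0, 10.5, 0, 0, 0]]

```text
time_s: 12.35
tcp_pos: [0.4913, 0.1783, 0.1972]
ee_rot: [[0.219, 0.002, 0.976], [-0.976, 0.001, 0.219], [-0.001, -1.0, 0.002]]
wrist_force: [-0.3, 0.5, -0.4]
gripper_width: 0.57
```

Run:
```python
from h import *
s=sense(); print(s['time_s'],s['joints'],s['tcp_pos'],s['wrist_force'],s['gripper_width'])
c=cam('wrist'); crop(c,130,60,390,260,3,'w7c.png')
c=cam('scene'); crop(c,270,150,360,240,7,'s7.png')
```

```text
12.35 [ 3.77492027e+01  1.39921767e+01 -1.72926767e+01 -6.16241131e-03
 -5.85957036e+01  6.49264992e+01] [0.49130997 0.17833595 0.19722478] [-0.2731445   0.49941161 -0.40527522] 0.569850039174741
```

View pics/w7c.png

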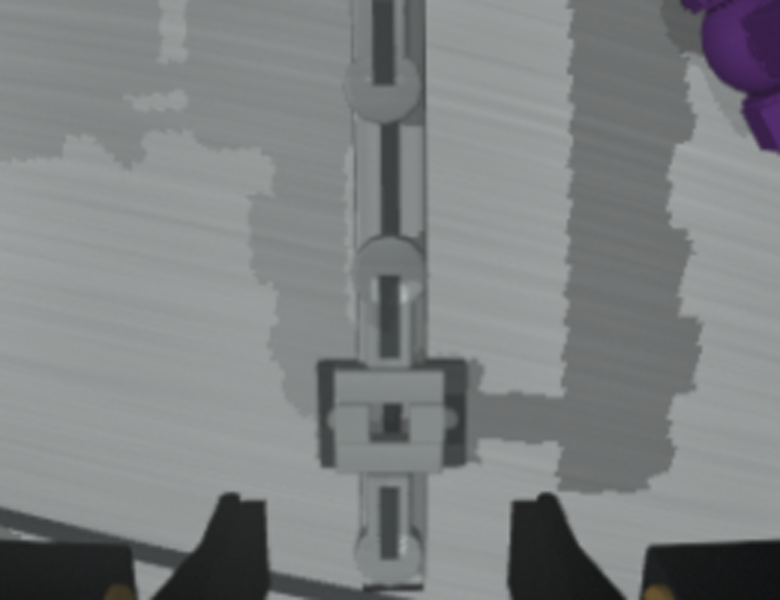

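View pics/s7.png

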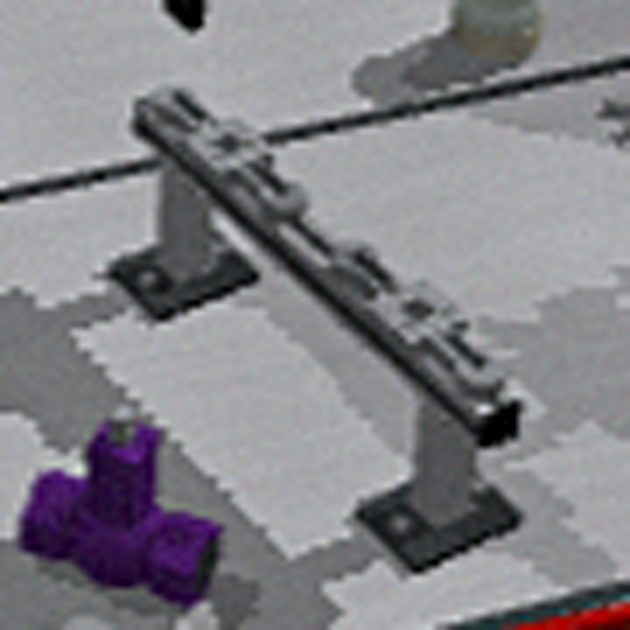

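The handle lies flat and centred on the rail: hub at (388,422) and wings along the slot, between the rail end (588) and handle_b's tip (122). Next I'll go over the valve with the tool turned so the jaws close along the bore.

>>> carry_out:
  steps:
    - [[0.2, -0.8, 0.5, 0, 0, -0.05], [0.8, -2.6, 1.3, 0, 0, -0.16], [1.4, -4.8, 1.3, 0, 0, -0.3], [2.1, -7, 1.3, 0, 0, -0.44], [2.8, -9.3, 1.3, 0, 0, -0.58], [3.5, -11.6, 1.3, 0, 0, -0.73], [4.2, -13.9, 1.3, 0, 0, -0.88], [4.9, -16.2, 1.3, 0, 0, -1.03], [5.6, -18.5, 1.3, 0, 0, -1.18], [6.3, -20.8, 1.3, 0, 0, -1.33], [7, -23.1, 1.3, 0, 0, -1.48], [7.7, -25.4, 1.3, 0, 0, -1.63], [8.3, -27.6, 1.3, 0, 0, -1.78], [8.8, -29.4, 1.3, 0, 0, -1.92], [9.2, -30.8, 1.3, 0, 0, -2.04], [9.4, -31.4, 1.3, 0, 0, -2.1], [9.5, -31.6, 1.3, 0, 0, -2.119], [9.5, -31.6, 1.3, 0, 0, -2.119], [9.5, -31.6, 1.3, 0, 0, -2.119]]

```text
time_s: 14.82
tcp_pos: [0.586, -0.1377, 0.2092]
ee_rot: [[-0.947, -0.0, -0.321], [0.321, 0.0, -0.947], [0.0, -1.0, 0.0]]
wrist_force: [-0.1, -0.3, 0.4]
gripper_width: 0.566
```

Run:
```python
from h import *
s=sense(); print(s['time_s'],s['joints'],s['tcp_pos'],s['ee_rot'],s['wrist_force'],s['gripper_width'])
c=cam('wrist'); crop(c,130,60,390,260,3,'w8c.png')
c=cam('scene'); crop(c,160,120,280,250,5,'s8.png')
```

```text
14.825 [ 2.17227724e+00  2.09596237e+01 -5.27685643e+00 -2.39917574e-03
 -6.37771276e+01 -2.08790084e+01] [ 0.58598252 -0.13767669  0.20918602] [[-9.47166642e-01 -2.38752650e-04 -3.20741790e-01]
 [ 3.20741793e-01  2.85347315e-05 -9.47166670e-01]
 [ 2.35290834e-04 -9.99999971e-01  4.95508073e-05]] [-0.12386422 -0.33727489  0.35876049] 0.5661647982909808
```

View pics/w8c.png

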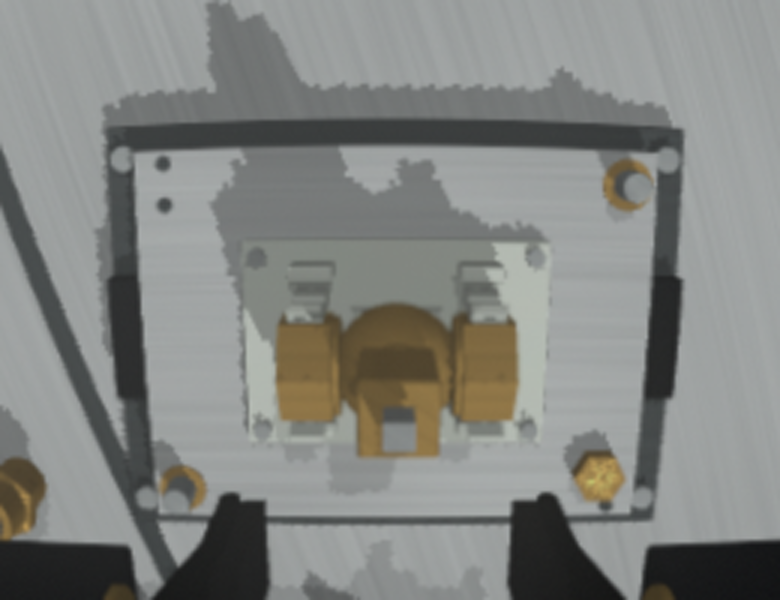

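View pics/s8.png

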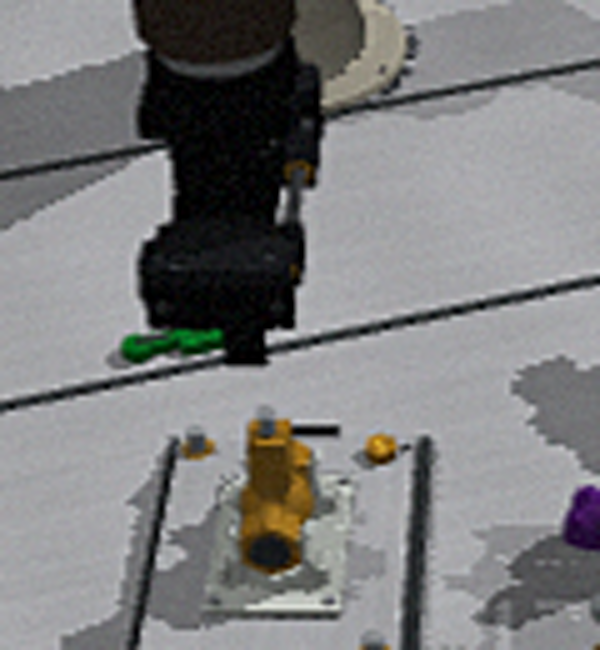

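The finger midpoint is at column 388 and the bonnet and stem are at 399, so the tool has to shift about 2.8 mm along the bore. Descending.

>>> carry_out:
  steps:
    - [[-0.15, 0.1, -1, 0, 0, 0], [-0.25, 0.14, -3, 0, 0, 0], [-0.25, 0.14, -5, 0, 0, 0], [-0.25, 0.14, -7, 0, 0, 0], [-0.25, 0.14, -8.5, 0, 0, 0], [-0.25, 0.14, -9.6, 0, 0, 0], [-0.25, 0.14, -10.4, 0, 0, 0], [-0.25, 0.14, -10.8, 0, 0, 0], [-0.25, 0.14, -10.9, 0, 0, 0], [-0.25, 0.14, -10.9, 0, 0, 0]]

```text
time_s: 16.18
tcp_pos: [0.5839, -0.1365, 0.1006]
ee_rot: [[-0.947, 0.001, -0.321], [0.321, -0.0, -0.947], [-0.001, -1.0, -0.0]]
wrist_force: [0.1, -0.5, -0.5]
gripper_width: 0.568
```

Run:
```python
from h import *
s=sense(); print(s['time_s'],s['tcp_pos'],s['wrist_force'],s['gripper_width'])
c=cam('wrist'); crop(c,130,60,390,260,3,'w9c.png')
```

```text
16.175 [ 0.58386358 -0.13650085  0.10064525] [ 0.13452776 -0.49149452 -0.51385899] 0.5677938096635904
```

View pics/w9c.png

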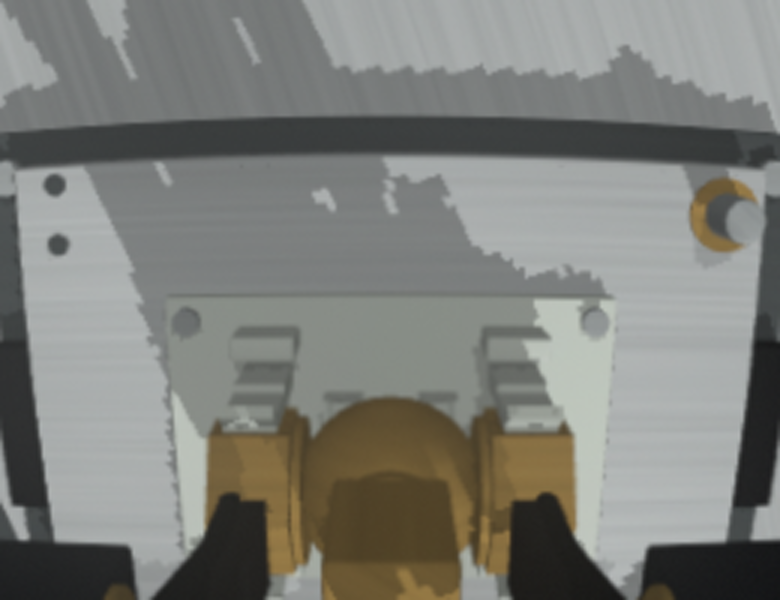

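The bonnet centre is at 391 and the finger centre at 388, about 0.6 mm off. I'll trim that and close.

>>> carry_out:
  steps:
    - [[-0.05, 0.02, -0.04, 0, 0, 0], [-0.05, 0.02, -0.04, 0, 0, 0], [-0.05, 0.02, -0.04, 0, 0, 0], [-0.05, 0.02, -0.04, 0, 0, 0], [-0.05, 0.02, -0.04, 0, 0, 0], [-0.05, 0.02, -0.04, 0, 0, 0], [-0.05, 0.02, -0.04, 0, 0, 0], [-0.05, 0.02, -0.04, 0, 0, 0]]
  fingers: 255

```text
time_s: 17.23
tcp_pos: [0.5835, -0.1363, 0.1]
ee_rot: [[-0.947, 0.001, -0.321], [0.321, -0.0, -0.947], [-0.001, -1.0, -0.0]]
wrist_force: [3.0, -0.7, -0.0]
gripper_width: 0.274
```

```bash
cat > rock.py <<'E'
import numpy as np
a18=np.radians(-18.72); u=np.array([np.cos(a18),np.sin(a18),0]); n=np.array([-np.sin(a18),np.cos(a18),0])
L=41.
def pose(a,b):
    s=(a-b)/62; th=np.arcsin(s); h=(a+b)/2
    sh=np.array([0,0,h+L*(np.cos(th)-1)])-L*s*u
    return sh/10, -th*n
def rows(seq):
    # pts (a,b,rows) ; relative to first
    from scipy.spatial.transform import Rotation as Ro
    (a0,b0),out=seq[0],[]
    s0,r0=pose(a0,b0); a,b=a0,b0
    for a1,b1,k in seq[1:]:
        for i in range(1,k+1):
            x=i/k; w=x*x*(3-2*x)
            s1,r1=pose(a+(a1-a)*w,b+(b1-b)*w)
            rv=(Ro.from_rotvec(r1)*Ro.from_rotvec(r0).inv()).as_rotvec()
            out.append([round(float(v),3)+0. for v in np.r_[s1-s0,rv]])
        a,b=a1,b1
    return out
E
python3 - <<'E'
from h import *; from rock import *
s=sense(); print(s['time_s'],s['tcp_pos'],s['wrist_force'],s['moment'],s['gripper_width'])
print(rows([(0,0),(5,-5,8)]))
print(rows([(5,-5),(0,12,18)]))
print(rows([(0,12),(20,8,20)]))
print(rows([(20,8),(14,26,18)]))
print(rows([(14,26),(26,26,12)]))
E
```

```text
17.225 [ 0.58349082 -0.13632688  0.09998252] [ 2.95591868 -0.69462823 -0.00622791] [-0.25550708 -0.68084364 -0.01100347] 0.27405560331083684
[[-0.027, 0.009, 0.0, -0.002, -0.007, 0.0], [-0.098, 0.033, -0.001, -0.008, -0.024, 0.0], [-0.198, 0.067, -0.005, -0.016, -0.048, 0.0], [-0.313, 0.106, -0.013, -0.026, -0.076, 0.0], [-0.428, 0.145, -0.025, -0.035, -0.105, 0.0], [-0.528, 0.179, -0.038, -0.044, -0.129, 0.0], [-0.599, 0.203, -0.049, -0.05, -0.147, 0.0], [-0.626, 0.212, -0.054, -0.052, -0.153, 0.0]]
[[0.012, -0.004, 0.007, 0.001, 0.003, 0.0], [0.047, -0.016, 0.028, 0.004, 0.012, 0.0], [0.102, -0.035, 0.061, 0.009, 0.025, 0.0], [0.174, -0.059, 0.101, 0.015, 0.043, 0.0], [0.26, -0.088, 0.149, 0.022, 0.064, 0.0], [0.357, -0.121, 0.199, 0.03, 0.088, 0.0], [0.463, -0.157, 0.252, 0.038, 0.114, 0.0], [0.575, -0.195, 0.304, 0.048, 0.141, 0.0], [0.689, -0.233, 0.353, 0.057, 0.169, 0.0], [0.803, -0.272, 0.399, 0.067, 0.197, 0.0], [0.915, -0.31, 0.441, 0.076, 0.224, 0.0], [1.021, -0.346, 0.477, 0.085, 0.25, 0.0], [1.118, -0.379, 0.508, 0.093, 0.274, 0.0], [1.204, -0.408, 0.532, 0.1, 0.295, 0.0
[... 1664 characters left out ...]
92, -0.472, 0.577, 0.116, 0.341, 0.0], [1.452, -0.492, 0.59, 0.121, 0.356, 0.0], [1.49, -0.505, 0.597, 0.124, 0.366, 0.0], [1.503, -0.509, 0.6, 0.125, 0.369, 0.0]]
[[-0.015, 0.005, 0.015, -0.001, -0.004, 0.0], [-0.056, 0.019, 0.056, -0.005, -0.014, 0.0], [-0.117, 0.04, 0.116, -0.01, -0.029, 0.0], [-0.195, 0.066, 0.191, -0.016, -0.048, 0.0], [-0.283, 0.096, 0.273, -0.024, -0.07, 0.0], [-0.376, 0.127, 0.358, -0.031, -0.093, 0.0], [-0.469, 0.159, 0.441, -0.039, -0.115, 0.0], [-0.557, 0.189, 0.517, -0.046, -0.137, 0.0], [-0.634, 0.215, 0.582, -0.053, -0.156, 0.0], [-0.696, 0.236, 0.633, -0.058, -0.171, 0.0], [-0.737, 0.25, 0.666, -0.061, -0.181, 0.0], [-0.752, 0.255, 0.678, -0.063, -0.184, 0.0]]
```

>>> carry_out:
  steps:
    - [[-0.03, 0.01, 0, -0.002, -0.007, 0], [-0.1, 0.03, 0, -0.008, -0.024, 0], [-0.2, 0.07, 0, -0.016, -0.048, 0], [-0.31, 0.11, -0.01, -0.026, -0.076, 0], [-0.43, 0.15, -0.02, -0.035, -0.105, 0], [-0.53, 0.18, -0.03, -0.044, -0.129, 0], [-0.6, 0.2, -0.04, -0.05, -0.147, 0], [-0.63, 0.21, -0.05, -0.052, -0.153, 0], [-0.63, 0.21, -0.05, -0.052, -0.153, 0]]

```text
time_s: 18.35
tcp_pos: [0.576, -0.134, 0.0996]
ee_rot: [[-0.935, 0.151, -0.321], [0.317, -0.052, -0.947], [-0.159, -0.987, 0.001]]
wrist_force: [-2.3, 2.1, 6.2]
gripper_width: 0.277
```

Run:
```python
from h import *
s=sense(); print(s['time_s'],s['tcp_pos'],s['wrist_force'],s['moment'],s['gripper_width'],np.degrees(np.arccos(-s['ee_rot'][2,1])))
c=cam('wrist'); crop(c,130,60,390,260,3,'w10.png')
c=cam('scene'); crop(c,160,150,280,270,5,'s10.png')
```

```text
18.35 [ 0.57596641 -0.13401449  0.09962683] [-2.28658904  2.14962888  6.15857984] [0.99915437 1.24671718 0.09398775] 0.2771016607053385 9.176097227665585
```

View pics/w10.png

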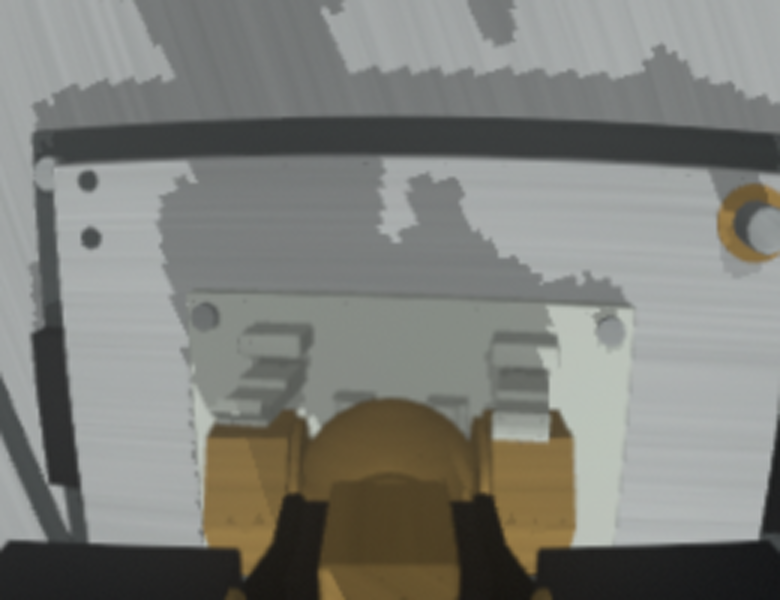

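View pics/s10.png

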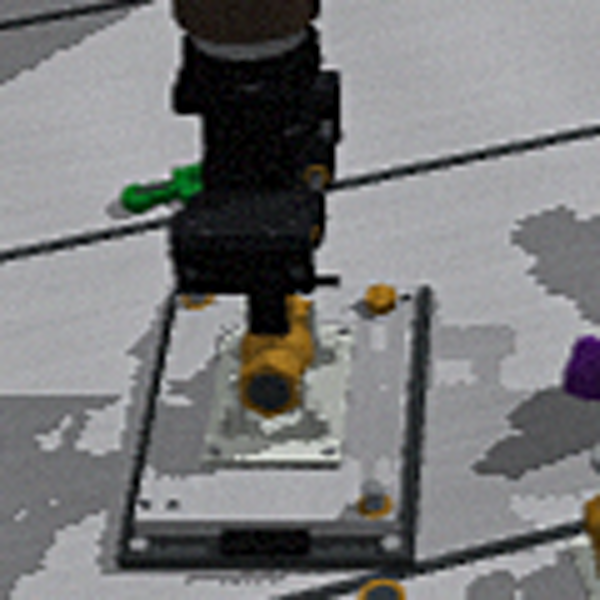

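The valve tilts with the gripper: its outline in the wrist view hasn't moved, and the pallet edges haven't either. Now the swing to the other end.

>>> carry_out:
  steps:
    - [[0.01, 0, 0.01, 0.001, 0.003, 0], [0.05, -0.02, 0.03, 0.004, 0.012, 0], [0.1, -0.035, 0.06, 0.009, 0.025, 0], [0.17, -0.06, 0.1, 0.015, 0.043, 0], [0.26, -0.09, 0.15, 0.022, 0.064, 0], [0.36, -0.12, 0.2, 0.03, 0.088, 0], [0.46, -0.16, 0.25, 0.038, 0.114, 0], [0.575, -0.195, 0.3, 0.048, 0.141, 0], [0.69, -0.23, 0.35, 0.057, 0.169, 0], [0.8, -0.27, 0.4, 0.067, 0.197, 0], [0.915, -0.31, 0.44, 0.076, 0.224, 0], [1.02, -0.35, 0.48, 0.085, 0.25, 0], [1.12, -0.38, 0.51, 0.093, 0.274, 0], [1.2, -0.41, 0.53, 0.1, 0.295, 0], [1.28, -0.43, 0.55, 0.106, 0.313, 0], [1.33, -0.45, 0.565, 0.111, 0.326, 0], [1.37, -0.46, 0.575, 0.113, 0.335, 0], [1.38, -0.47, 0.58, 0.115, 0.338, 0], [1.38, -0.47, 0.58, 0.115, 0.338, 0]]

```text
time_s: 20.82
tcp_pos: [0.591, -0.1389, 0.1046]
ee_rot: [[-0.929, -0.183, -0.321], [0.315, 0.063, -0.947], [0.193, -0.981, -0.001]]
wrist_force: [4.9, -2.4, -16.1]
gripper_width: 0.274
```

Run:
```python
from h import *
s=sense(); print(s['time_s'],s['tcp_pos'],s['wrist_force'],s['moment'],s['gripper_width'],np.degrees(np.arccos(-s['ee_rot'][2,1])))
c=cam('wrist'); crop(c,130,60,390,260,3,'w11.png')
c=cam('scene'); crop(c,160,150,280,270,5,'s11.png')
```

```text
20.825 [ 0.59099572 -0.13885452  0.10455312] [  4.88713617  -2.36716296 -16.09579875] [-1.13442881 -3.20502436  0.03029459] 0.27405337921438255 11.14422853010503
```

View pics/w11.png

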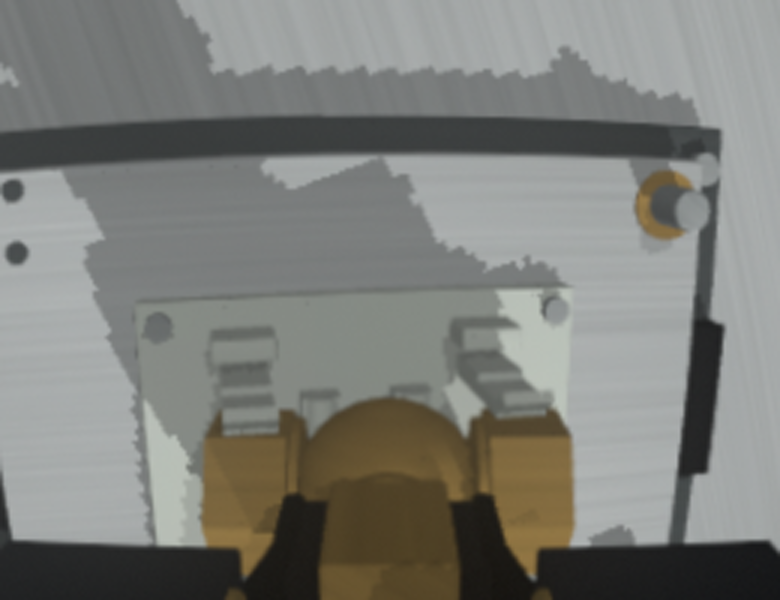

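View pics/s11.png

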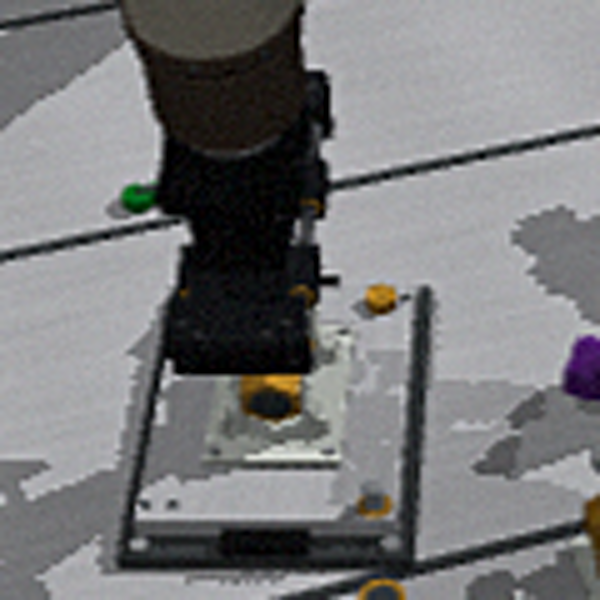

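The wrist force of -16 N is close to valve plus pallet weight, so I need to check whether the pallet has risen. I'll track pallet features against the first picture.

```bash
cat > pal.py <<'E'
from h import *
def lk(name,ref,box,show=True):
    a=cv2.cvtColor(cv2.imread(ref),cv2.COLOR_BGR2GRAY); c=cam(name); b=cv2.cvtColor(c['image'],cv2.COLOR_RGB2GRAY)
    m=np.zeros_like(a); u0,v0,u1,v1=box; m[v0:v1,u0:u1]=255
    p=cv2.goodFeaturesToTrack(a,25,.05,5,mask=m)
    q,st,er=cv2.calcOpticalFlowPyrLK(a,b,p,None,winSize=(9,9),maxLevel=1)
    for x,y,s,e in zip(p[:,0],q[:,0],st,er):
        if s: print(x,np.round(y-x,2),round(float(e[0]),1))
E
python3 - <<'E'
from pal import *
c=cam('scene'); cv2.imwrite('pics/scene11.png',c['image'][:,:,::-1])
lk('scene','pics/scene0.png',(180,200,255,270))
for z in (.024,.025): print(proj(c,[.65,-.16,z]))
E
```

```text
[227. 206.] [ 0.1  -0.02] 19.7
[188. 252.] [-0.05  0.08] 6.1
[243. 261.] [-0.06  0.08] 9.6
[245. 208.] [-0.06  0.12] 7.5
[208. 208.] [-23.55 -17.73] 33.0
[240. 267.] [0.15 0.12] 10.9
[187. 258.] [0.04 0.09] 4.8
[237. 258.] [-0.05  0.09] 6.0
[211. 213.] [-21.66 -48.35] 58.0
[196. 212.] [ 25.61 -62.17] 21.7
[241. 211.] [0.03 0.05] 7.4
[196. 207.] [ 15.27 -77.08] 59.2
[194. 250.] [-0.09  0.1 ] 8.6
[238. 253.] [0.04 0.04] 6.5
[218. 207.] [ 34.07 -80.11] 40.3
[231. 269.] [ 0.14 -0.07] 6.4
[225. 240.] [0.   0.02] 9.1
[192. 233.] [  -0.52 -162.5 ] 26.7
[201. 209.] [-41.05  21.97] 37.5
[231. 211.] [ 0.23 -0.07] 8.2
[184. 262.] [ 0.13 -0.07] 5.8
[220. 232.] [-0.31  0.02] 9.7
[226. 221.] [-0.11  0.19] 10.9
[190. 243.] [-0.04  1.35] 15.7
[225. 235.] [-0.12  0.1 ] 8.0
[212.11589022 245.91698306]
[212.08515008 245.67756095]
```

The trackable pallet features moved by 0.1 px or less, with about 0.24 px per mm, so no lift shows. The likely cause is the arm creeping up after the rotation stopped. For the next swings I'll relax first, let the rise finish before the tilt, make the other end dip more, and leave out the holds.

```bash
cat >> rock.py <<'E'
def swing(p0,p1,k,relax=0,pre=0):
    from scipy.spatial.transform import Rotation as Ro
    ss=lambda x:(lambda y:y*y*(3-2*y))(min(max(x,0),1))
    s0,r0=pose(*p0); out=[]
    def add(h,d):
        s1,r1=pose(h+d/2,h-d/2); rv=(Ro.from_rotvec(r1)*Ro.from_rotvec(r0).inv()).as_rotvec()
        out.append([round(float(v),2) for v in s1-s0]+[round(float(v),3) for v in rv])
    h0,d0=sum(p0)/2,p0[0]-p0[1]; h1,d1=sum(p1)/2,p1[0]-p1[1]
    for i in range(1,pre+1): add(h0-relax*i/pre,d0)
    h0-=relax if pre else 0
    for i in range(1,k+1):
        x=i/k; add(h0+(h1-h0)*ss(x/.75),d0+(d1-d0)*ss(x))
    return out
E
python3 - <<'E'
from rock import *
print(swing((0,12),(17,5),18,.7,2))
print(swing((17,5),(10,22),20))
E
```

```text
[[0.0, 0.0, -0.03, 0.0, 0.0, 0.0], [0.0, 0.0, -0.07, 0.0, 0.0, 0.0], [-0.01, 0.0, -0.06, -0.001, -0.003, 0.0], [-0.05, 0.02, -0.03, -0.004, -0.013, -0.0], [-0.11, 0.04, 0.02, -0.009, -0.028, -0.0], [-0.19, 0.06, 0.08, -0.016, -0.047, -0.0], [-0.28, 0.1, 0.15, -0.024, -0.07, 0.0], [-0.39, 0.13, 0.23, -0.033, -0.096, -0.0], [-0.51, 0.17, 0.3, -0.042, -0.124, 0.0], [-0.63, 0.21, 0.37, -0.052, -0.154, -0.0], [-0.75, 0.25, 0.43, -0.063, -0.184, 0.0], [-0.88, 0.3, 0.48, -0.073, -0.215, 0.0], [-1.0, 0.34, 0.52, -0.083, -0.245, -0.0], [-1.11, 0.38, 0.54, -0.092, -0.273, 0.0], [-1.22, 0.41, 0.55, -0.101, -0.299, 0.0], [-1.31, 0.45, 0.53, -0.109, -0.322, 0.0], [-1.39, 0.47, 0.52, -0.116, -0.341, 0.0], [-1.45, 0.49, 0.51, -0.121, -0.356, 0.0], [-1.49, 0.5, 0.5, -0.124, -0.366, 0.0], [-1.5, 0.51, 0.5, -0.125, -0.369, 0.0]]
[[0.01, -0.0, 0.01, 0.001, 0.003, 0.0], [0.04, -0.01, 0.03, 0.004, 0.01, -0.0], [0.09, -0.03, 0.07, 0.008, 0.023, -0.0], [0.16, -0.05, 0.12, 0.013, 0.039, -0.0], [0.23, -0.08, 0.17, 0.02, 0.058, 0.0], [0.32, -0.11, 0.23, 0.027, 0.08, -0.0], [0.42, -0.14, 0.29, 0.035, 0.104, 0.0], [0.53, -0.18, 0.35, 0.044, 0.13, -0.0], [0.64, -0.22, 0.4, 0.053, 0.157, 0.0], [0.75, -0.25, 0.45, 0.063, 0.184, 0.0], [0.86, -0.29, 0.49, 0.072, 0.212, -0.0], [0.97, -0.33, 0.52, 0.081, 0.239, 0.0], [1.08, -0.37, 0.54, 0.09, 0.265, 0.0], [1.18, -0.4, 0.55, 0.098, 0.289, 0.0], [1.27, -0.43, 0.54, 0.105, 0.311, 0.0], [1.35, -0.46, 0.53, 0.112, 0.33, 0.0], [1.41, -0.48, 0.52, 0.117, 0.346, 0.0], [1.46, -0.5, 0.51, 0.121, 0.358, 0.0], [1.49, -0.51, 0.5, 0.124, 0.366, 0.0], [1.5, -0.51, 0.5, 0.125, 0.369, 0.0]]
```

>>> carry_out:
  steps:
    - [[0, 0, -0.03, 0, 0, 0], [0, 0, -0.07, 0, 0, 0], [-0.01, 0, -0.06, -0.001, -0.003, 0], [-0.05, 0.02, -0.03, -0.004, -0.013, 0], [-0.11, 0.04, 0.02, -0.009, -0.028, 0], [-0.19, 0.06, 0.08, -0.016, -0.047, 0], [-0.28, 0.1, 0.15, -0.024, -0.07, 0], [-0.39, 0.13, 0.23, -0.033, -0.096, 0], [-0.51, 0.17, 0.3, -0.042, -0.124, 0]]

```text
time_s: 22.15
tcp_pos: [0.5846, -0.1369, 0.1087]
ee_rot: [[-0.945, -0.061, -0.321], [0.32, 0.021, -0.947], [0.065, -0.998, 0.0]]
wrist_force: [3.2, -0.2, -8.4]
gripper_width: 0.277
```

>>> carry_out:
  steps:
    - [[-0.12, 0.04, 0.07, -0.01, -0.03, 0], [-0.24, 0.08, 0.13, -0.021, -0.06, 0], [-0.37, 0.13, 0.18, -0.031, -0.091, 0], [-0.49, 0.17, 0.22, -0.041, -0.121, 0], [-0.6, 0.21, 0.24, -0.05, -0.149, 0], [-0.71, 0.24, 0.25, -0.059, -0.175, 0], [-0.8, 0.28, 0.23, -0.067, -0.198, 0], [-0.88, 0.3, 0.22, -0.074, -0.217, 0], [-0.94, 0.32, 0.21, -0.079, -0.232, 0], [-0.98, 0.33, 0.2, -0.082, -0.242, 0], [-0.99, 0.34, 0.2, -0.083, -0.245, 0]]

```text
time_s: 23.52
tcp_pos: [0.5729, -0.1335, 0.1098]
ee_rot: [[-0.93, 0.178, -0.322], [0.316, -0.062, -0.947], [-0.188, -0.982, 0.002]]
wrist_force: [-3.7, 3.3, -3.5]
gripper_width: 0.273
```

Run:
```python
from pal import *; from rock import u,n
s=sense(); T=s['tcp_pos'];R=s['ee_rot']; mid=T+R[:,1]*.041; ax=-R[:,0]
print(s['time_s'],s['wrist_force'],s['moment'],'rise a,b',(mid[2]-.059+.031*ax[2])*1e3,(mid[2]-.059-.031*ax[2])*1e3,np.degrees(np.arcsin(ax[2])))
c=cam('wrist'); crop(c,130,60,390,260,3,'w12.png')
lk('scene','pics/scene0.png',(182,238,255,265))
```

```text
23.525 [-3.69250026  3.31270505 -3.46548941] [1.89012821 1.91108953 0.22209338] rise a,b 16.317484728926303 4.649483052587221 10.847382060959735
[188. 252.] [-0.02  0.03] 4.7
[243. 261.] [-0.04  0.  ] 6.7
[187. 258.] [0.04 0.03] 3.4
[237. 258.] [0.02 0.09] 3.3
[194. 250.] [-0.02  0.03] 5.6
[238. 253.] [0.06 0.  ] 4.4
[225. 240.] [ 0.   -0.02] 7.2
[184. 262.] [ 0.07 -0.05] 4.0
[190. 243.] [-0.33  1.96] 11.5
[203. 239.] [ 2.34 -3.53] 21.4
[233. 248.] [ 0.19 -0.35] 10.8
[203. 255.] [0.1  0.08] 4.9
[221. 255.] [-0.02  0.06] 4.2
[210. 241.] [-0.09 -5.53] 35.8
[226. 253.] [0.14 0.1 ] 4.0
[222. 260.] [-0.07 -0.03] 3.6
[183. 242.] [ 0.49 -3.76] 16.0
[195. 245.] [-12.59  12.87] 51.7
```

View pics/w12.png

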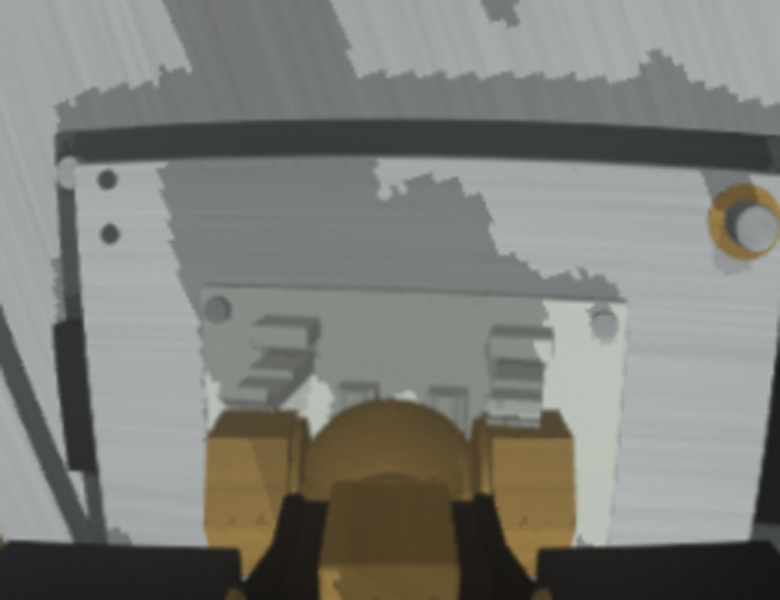

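The force is now just the valve's weight and the pallet features haven't moved. Next swing.

>>> carry_out:
  steps:
    - [[0.01, 0, 0.0, 0.001, 0.003, 0], [0.04, -0.01, 0.02, 0.004, 0.01, 0], [0.09, -0.03, 0.06, 0.008, 0.023, 0], [0.16, -0.05, 0.11, 0.013, 0.039, 0], [0.23, -0.08, 0.16, 0.02, 0.058, 0], [0.32, -0.11, 0.22, 0.027, 0.08, 0], [0.42, -0.14, 0.28, 0.035, 0.104, 0], [0.53, -0.18, 0.34, 0.044, 0.13, 0], [0.64, -0.22, 0.4, 0.053, 0.157, 0], [0.75, -0.25, 0.45, 0.063, 0.184, 0], [0.86, -0.29, 0.49, 0.072, 0.212, 0], [0.97, -0.33, 0.52, 0.081, 0.239, 0], [1.08, -0.37, 0.54, 0.09, 0.265, 0], [1.18, -0.4, 0.55, 0.098, 0.289, 0], [1.27, -0.43, 0.54, 0.105, 0.311, 0], [1.35, -0.46, 0.53, 0.112, 0.33, 0], [1.41, -0.48, 0.52, 0.117, 0.346, 0], [1.46, -0.5, 0.51, 0.121, 0.358, 0], [1.49, -0.51, 0.5, 0.124, 0.366, 0], [1.5, -0.51, 0.5, 0.125, 0.369, 0]]

```text
time_s: 26.12
tcp_pos: [0.5914, -0.1391, 0.1151]
ee_rot: [[-0.929, -0.182, -0.321], [0.315, 0.062, -0.947], [0.193, -0.981, -0.0]]
wrist_force: [4.2, -1.3, 1.4]
gripper_width: 0.275
```

```bash
cat > st.py <<'E'
from pal import *; from rock import *
s=sense(); T=s['tcp_pos'];R=s['ee_rot']; mid=T+R[:,1]*.041; ax=-R[:,0]
print(s['time_s'],s['wrist_force'],s['moment'],'rise a,b',(mid[2]-.059+.031*ax[2])*1e3,(mid[2]-.059-.031*ax[2])*1e3,np.degrees(np.arcsin(ax[2])))
E
python3 - <<'E'
from st import *
c=cam('wrist'); crop(c,130,60,390,260,3,'w13.png')
lk('scene','pics/scene0.png',(182,248,255,265))
print(swing((10,22),(24,22),16))
E
```

```text
26.125 [ 4.23063288 -1.27921782  1.38340274] [-0.52131954 -1.75901979 -0.00516903] rise a,b 9.920912390511702 21.86081717716735 -11.103336484519458
[188. 252.] [-0.05  0.08] 6.4
[243. 261.] [-0.07  0.08] 9.3
[187. 258.] [0.06 0.11] 4.8
[237. 258.] [-0.07  0.11] 5.1
[194. 250.] [-0.15  0.23] 15.7
[238. 253.] [ 0.04 -0.02] 6.3
[184. 262.] [ 0.12 -0.08] 5.5
[233. 248.] [-0.16 -0.23] 10.0
[203. 255.] [0.11 0.12] 5.4
[221. 255.] [-0.13  0.1 ] 4.7
[226. 253.] [-0.06  0.12] 6.9
[222. 260.] [-0.11 -0.05] 4.3
[[-0.01, 0.0, 0.02, -0.001, -0.002, -0.0], [-0.04, 0.01, 0.06, -0.003, -0.009, 0.0], [-0.08, 0.03, 0.13, -0.007, -0.02, -0.0], [-0.14, 0.05, 0.21, -0.012, -0.034, -0.0], [-0.2, 0.07, 0.3, -0.017, -0.05, -0.0], [-0.28, 0.09, 0.4, -0.023, -0.069, 0.0], [-0.36, 0.12, 0.49, -0.03, -0.088, 0.0], [-0.44, 0.15, 0.58, -0.037, -0.108, -0.0], [-0.52, 0.18, 0.66, -0.043, -0.128, 0.0], [-0.6, 0.2, 0.72, -0.05, -0.147, -0.0], [-0.67, 0.23, 0.76, -0.056, -0.165, -0.0], [-0.74, 0.25, 0.78, -0.062, -0.182, 0.0], [-0.8, 0.27, 0.78, -0.066, -0.195, 0.0], [-0.84, 0.28, 0.78, -0.07, -0.206, 0.0], [-0.87, 0.29, 0.78, -0.072, -0.213, 0.0], [-0.88, 0.3, 0.78, -0.073, -0.215, 0.0]]
```

View pics/w13.png

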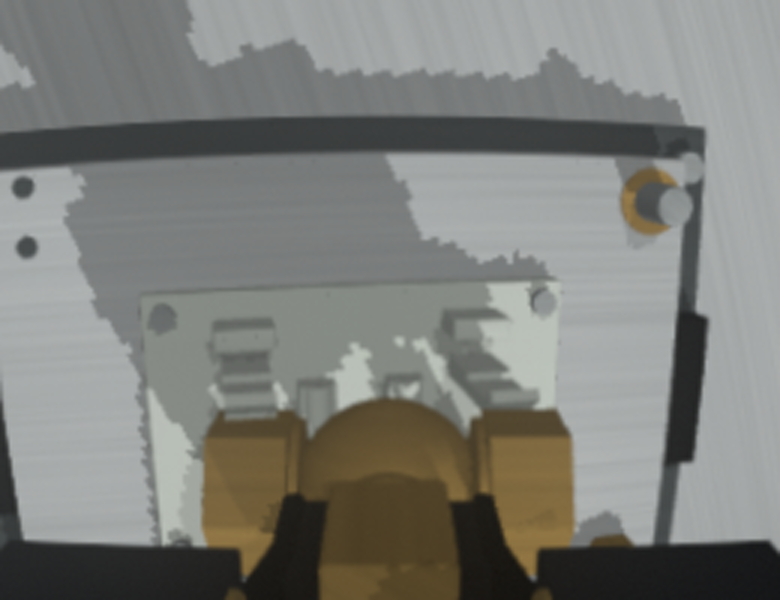

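Run:
```python
from rock import *
for r_ in rows([(10,22),(24,20,16)]): print([round(v,2) for v in r_[:3]]+r_[3:])
```

```text
[-0.01, 0.0, 0.01, -0.001, -0.003, 0.0]
[-0.04, 0.01, 0.03, -0.004, -0.011, 0.0]
[-0.09, 0.03, 0.07, -0.008, -0.023, 0.0]
[-0.16, 0.05, 0.12, -0.013, -0.039, 0.0]
[-0.23, 0.08, 0.18, -0.019, -0.057, 0.0]
[-0.32, 0.11, 0.24, -0.027, -0.078, 0.0]
[-0.41, 0.14, 0.3, -0.034, -0.1, 0.0]
[-0.5, 0.17, 0.37, -0.042, -0.123, 0.0]
[-0.59, 0.2, 0.43, -0.05, -0.146, 0.0]
[-0.69, 0.23, 0.49, -0.057, -0.168, 0.0]
[-0.77, 0.26, 0.54, -0.064, -0.189, 0.0]
[-0.85, 0.29, 0.58, -0.07, -0.207, 0.0]
[-0.91, 0.31, 0.62, -0.076, -0.223, 0.0]
[-0.96, 0.33, 0.65, -0.08, -0.235, 0.0]
[-0.99, 0.34, 0.66, -0.082, -0.243, 0.0]
[-1.0, 0.34, 0.67, -0.083, -0.246, 0.0]
```

>>> carry_out:
  steps:
    - [[-0.01, 0, 0.01, -0.001, -0.003, 0], [-0.04, 0.01, 0.03, -0.004, -0.011, 0], [-0.09, 0.03, 0.07, -0.008, -0.023, 0], [-0.16, 0.05, 0.12, -0.013, -0.039, 0], [-0.23, 0.08, 0.18, -0.019, -0.057, 0], [-0.32, 0.11, 0.24, -0.027, -0.078, 0], [-0.41, 0.14, 0.3, -0.034, -0.1, 0], [-0.5, 0.17, 0.37, -0.042, -0.123, 0], [-0.59, 0.2, 0.43, -0.05, -0.146, 0], [-0.69, 0.23, 0.49, -0.057, -0.168, 0], [-0.77, 0.26, 0.54, -0.064, -0.189, 0], [-0.85, 0.29, 0.58, -0.07, -0.207, 0], [-0.91, 0.31, 0.62, -0.076, -0.223, 0], [-0.96, 0.33, 0.65, -0.08, -0.235, 0], [-0.99, 0.34, 0.66, -0.082, -0.243, 0], [-1, 0.34, 0.67, -0.083, -0.246, 0], [-1, 0.34, 0.67, -0.083, -0.246, 0]]

```text
time_s: 28.35
tcp_pos: [0.5806, -0.1355, 0.1218]
ee_rot: [[-0.945, 0.061, -0.321], [0.32, -0.02, -0.947], [-0.064, -0.998, -0.001]]
wrist_force: [0.2, 0.5, -4.0]
gripper_width: 0.273
```

Run:
```python
from st import *
from scipy.spatial.transform import Rotation as Ro
# turn that levels the tool: make tool y straight down
y=R[:,1]; print(np.cross(y,[0,0,-1]), mid-[0,0,.059])
lk('scene','pics/scene0.png',(182,248,255,265))
```

```text
28.35 [ 0.2267438   0.47653735 -4.00263889] [0.17825436 0.12344797 0.00493446] rise a,b 23.877036471139697 19.901576562490312 3.6763458855551367
[0.0200434  0.06090984 0.        ] [ 0.58314432 -0.13630465  0.02188931]
[188. 252.] [0.02 0.08] 6.7
[243. 261.] [-0.07  0.06] 10.1
[187. 258.] [0.03 0.08] 3.9
[237. 258.] [0.03 0.08] 5.7
[194. 250.] [-0.15  0.22] 16.9
[238. 253.] [-0.    0.06] 6.1
[184. 262.] [ 0.06 -0.05] 4.0
[233. 248.] [ 0.26 -0.26] 9.8
[203. 255.] [0.09 0.09] 4.8
[221. 255.] [-0.    0.07] 4.7
[226. 253.] [0.1  0.11] 4.7
[222. 260.] [-0.02 -0.03] 3.9
```

Both ends are free: the force equals the valve's weight and the moment is about zero. Now I'll level it and lift to a 51 mm rise.

>>> carry_out:
  steps:
    - [[0.02, 0, 0.05, 0.002, 0.006, 0], [0.07, -0.02, 0.15, 0.006, 0.018, 0], [0.13, -0.04, 0.3, 0.01, 0.031, 0], [0.18, -0.06, 0.5, 0.014, 0.043, 0], [0.22, -0.07, 0.75, 0.018, 0.054, 0], [0.24, -0.08, 1.05, 0.02, 0.06, 0], [0.25, -0.08, 1.35, 0.02, 0.061, 0], [0.25, -0.08, 1.65, 0.02, 0.061, 0], [0.25, -0.08, 1.95, 0.02, 0.061, 0], [0.25, -0.08, 2.25, 0.02, 0.061, 0], [0.25, -0.08, 2.5, 0.02, 0.061, 0], [0.25, -0.08, 2.7, 0.02, 0.061, 0], [0.25, -0.08, 2.85, 0.02, 0.061, 0], [0.25, -0.08, 2.92, 0.02, 0.061, 0], [0.25, -0.08, 2.92, 0.02, 0.061, 0], [0.25, -0.08, 2.92, 0.02, 0.061, 0], [0.25, -0.08, 2.92, 0.02, 0.061, 0]]

```text
time_s: 30.52
tcp_pos: [0.583, -0.1363, 0.1509]
ee_rot: [[-0.947, -0.0, -0.321], [0.321, 0.0, -0.947], [0.0, -1.0, 0.0]]
wrist_force: [-1.0, -0.0, -4.2]
gripper_width: 0.275
```

Run:
```python
from st import *
print(T,mid,s['joint_velocities'],s['gripper_width'])
lk('scene','pics/scene0.png',(182,248,255,265))
c=cam('wrist'); crop(c,130,60,390,260,3,'w14.png')
c=cam('scene'); crop(c,170,150,350,270,4,'s14.png')
```

```text
30.525 [-1.04967907 -0.01471631 -4.22910652] [ 0.09824124 -0.08990675 -0.03020569] rise a,b 50.92404352516866 50.93768506345705 -0.012606493166083763
[ 0.58303717 -0.13626116  0.15093086] [ 0.58302776 -0.1362608   0.10993086] [-0.01061107 -0.02577227 -0.04263927 -0.01281855  0.05440427 -0.1262357 ] 0.2745222823400049
[188. 252.] [ 0.11 -0.03] 11.5
[243. 261.] [0.   0.04] 9.8
[187. 258.] [0.03 0.05] 4.1
[237. 258.] [0.01 0.05] 4.0
[194. 250.] [-0.02  0.05] 12.7
[238. 253.] [0.02 0.05] 3.8
[184. 262.] [ 0.06 -0.03] 4.6
[233. 248.] [ 0.08 -0.01] 10.1
[203. 255.] [0.1  0.09] 4.2
[221. 255.] [-0.08  0.06] 4.3
[226. 253.] [0.14 0.08] 4.1
[222. 260.] [-0.09 -0.03] 3.5
```

View pics/w14.png

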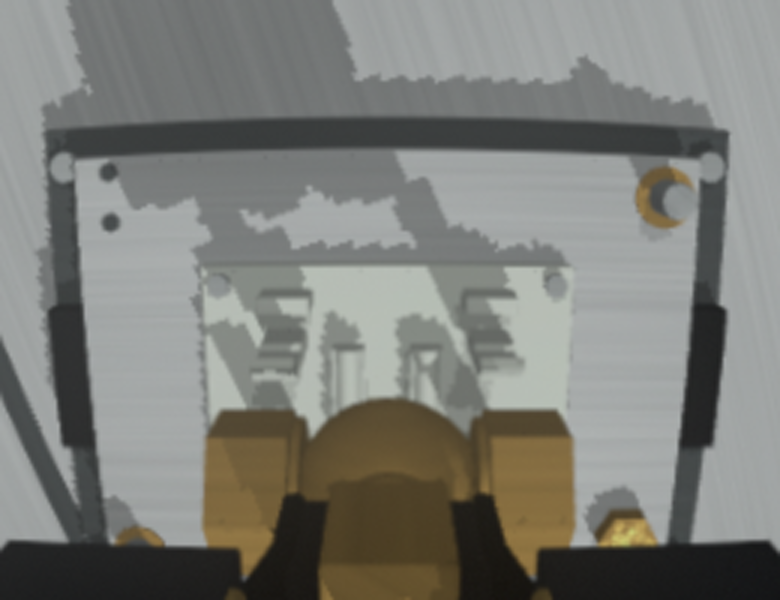

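View pics/s14.png

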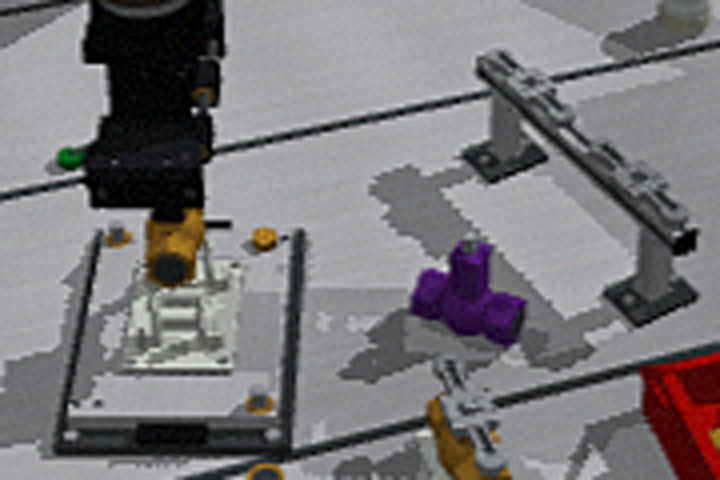

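The wrist view shows the valve level, with both hexagons at row 410, clear above the empty nest. The scene view shows the handle on the rail, the pallet down and the bystanders in place. Handing in.

```bash
python3 -c "
from station import ticket; print(ticket.finish_job())"
```

```text
the job is handed in; nothing more can be done
None
```

I handed the job in at about 30.5 s of the 58 s allowed. The handle lies flat on the rail's free stretch, and the arm is holding the valve level and still over the nest.

- **Handle:** I lifted it off by its hub and set it down with about 4 N of contact. The pictures show it flat and centred along the rail, clear of handle_b.
- **Rocking:** I gripped the bonnet between its x faces and walked the valve up in slow swings of about 11° or less each way. At the end of the rocking, force and moment showed only the valve's weight, so both ends were free.
- **Final state:** the valve has risen about 51 mm, so it is about 20 mm clear of the cheeks. Tilt is about 0.01°, grip width is steady at about 24 mm, and the force is -4.2 N, which fits the valve's weight.
- **Bystanders:** the ones in the last scene crop (rail end, nut, purple look-alike) looked undisturbed. I did not check the others individually.

**Doubtful check:** at the end of the second swing the upward pull reached 16 N, close to the weight of valve plus pallet. The arm had probably crept up after the rotation stopped. Pallet features in the pictures then moved by about 0.1 px, which is 0.4 mm or less and within noise. I can't rule out a smaller momentary lift. I changed the later swings to avoid it; in every later reading the pull stayed at 8.4 N or less, and the pallet features showed no movement.

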